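# Hold a bracket home in the corner of a suction jig

### The job

First turn the selector on the corner jig clockwise to its three-dot mark (full suction). Then take the aluminium bracket with the straight rib (not the one with the round post), lay it flat on the jig's metal bed and push it gently, fully home into the corner, its long side flush along the far fence and its short side against the side fence. Finish while still gripping it and pressing it lightly against both fences: do not let go, and leave everything else on the table where it is.

Things in the scene. Friction and masses are not known exactly. Their poses are not given: they have to be found in the camera images.
- jig: Fixed corner jig: plywood board 220 (x) x 360 (y) x 18 mm, origin at the centre of its underside on the table, x away from the robot within 0.3 rad. Aluminium bed with suction holes, jig x -75 to 85, y -25 to 155 mm, top 24 mm above the table; steel fences at its far and left edges; grey selector housing 84 x 84 mm at jig (0, -115), top at 40 mm. Seated bracket's origin: jig (50, 110, 24) mm.
- fence_far: The longer steel fence, at the far (+x) edge of the bed: 20 mm thick, 185 mm long along jig y, fixed to the jig. Origin at the centre of its underside (18 mm above the table); its face towards the bed is at jig x = 85 mm; its top is 26 mm above the bed.
- fence_side: The shorter steel fence, at the left (+y) edge of the bed: 20 mm thick, 115 mm long along jig x, fixed to the jig. Origin at the centre of its underside; its face towards the bed is at jig y = 155 mm; its top is 26 mm above the bed. An 8 mm gap is left between its end and the far fence.
- corner (a point): Point on the bed's top (24 mm above the table) where the two fence faces would meet: jig (85, 155, 24) mm. Axes as the jig's: the bed lies towards -x and -y. The bracket slides on bed and fences with a friction of about 0.25; pressing it down makes bed friction hide the push on the fences.
- selector (a joint): Knob angle in rad, growing clockwise seen from above. Click stops: -0.6 (one dot, left), 0 (two dots, pointer along jig +x), +0.6 (three dots, right: wanted; 0.42 to 0.75 counts). Hard ends at -0.75 and 0.75. Starts at the one-dot or two-dot stop, takes about 0.06 Nm to turn past a click, and draws itself into the nearest stop when released.
- selector_grip (a point): Grip point on the knob's vertical axis, 70 mm above the table. Black knob: bar grip 46 mm long, 14 mm wide, top 80 mm above the table, on a round skirt 54 mm across whose top is at 46 mm. The bar and this point's x axis lie along the white pointer line: its heading is the jig's yaw minus the joint value. Grip across the 14 mm from above.
- bracket: Loose machined aluminium bracket, 0.3 to 0.65 kg: base 70 (x) x 90 (y) x 22 mm with a centred upright rib 16 mm thick (x) and 70 mm long (y), top of the rib 58 mm above the underside. Origin at the centre of the underside. Unchanged by a half turn; either way round will do. Starts on the table. Grip the rib across its 16 mm from above.
- post_block: The other loose aluminium part, to be left alone: the same 70 x 90 x 22 mm base, but with a round post 28 mm across on it, 58 mm high in all. Origin at the centre of the underside. It and the bracket lie to the right of the jig, one nearer and one farther, either way.
- coil: Bystander: copper coil on a bobbin, 58 mm across, 22 mm high, behind the jig. Origin under its centre.
- port_tube: Bystander: aluminium tube standing on end, 52 mm across, 85 mm high, by the right edge of the table. Origin under its centre.
- mug: Bystander: white mug, 92 mm high, behind. Origin under its centre.
- wax_tin: Bystander: round tin with a black lid, 67 mm across, 64 mm high, by the left edge. Origin under its centre.
- terminal: Bystander: small black plate with two posts, 62 x 62 x 24 mm, near right. Origin under its centre.
There are look-alikes about, which are no part of the job. What is shaped like the bracket but red is not meant.

How it is judged:
By the outcome, as a careful person would: the job done as asked, in the order asked, and still so for the second after the job is handed in, while the arm keeps its last pose, push and grip.
It also fails if it takes over 72 s, if anything falls off the work surface, if the arm or the gripper's body presses on something with over 40 N, if the wrist force passes 120 N, or if a joint passes its speed limit or range.

### The arm

A 6-joint arm with a two-finger parallel gripper is mounted at the origin on the work surface; the furniture and walls round the work are solid. World frame = base frame: x ahead of the robot, y to its left, z up, the work surface at z = 0. Lengths are in m, angles in rad, forces in N, time in s.
With the tool pointing down it reaches from about 0.325 to 0.9 m from the base axis. Payload 6.1 kg.
Tool frame: the origin (TCP) lies on the centre line of the jaws, within the pads' length; the fingertips stand 22 mm ahead of it and the grasp point (between the pads) lies 3 mm ahead of it; z points along the fingers, y is the direction in which the jaws open and shut (so a half turn about z gives the same grasp; the last joint's range is limited). The gripper opens to 87 mm and grips with 3 to 60 N. Pads are 19 mm wide; open, the fingers measure 117 mm over their backs; the gripper's body (75 mm by 190 mm) begins 51 mm behind the grasp point.
Start: joints at [1.217, 0.22, 1.526, -0, 1.395, -0.126], TCP at [0.141, 0.609, 0.216] pointing down, gripper open.
Joint ranges: [-2.98, 2.98], [-0.91, 2.08], [0.09, 2.57], [-1.24, 4.39], [0.2, 2.65], [-2.68, 2.68]. Speed limits (rad/s): [2.57, 2.57, 3.01, 3.14, 3.14, 3.14].

### API

Orientations are given as a unit quaternion [x, y, z, w].
In Python, from rig import robot gives the robot as it stands.
- The arm moves only by the shell command python3 -m crank 'ROWS'. ROWS is JSON, a list of rows, each an object with "dr": the turn, a rotation vector about the tool's x, y, z in rad, a list of three; "xyz": the shift along the tool's x, y, z in m, a list of three; "jaw": the closure in counts, from 0 (fully open) to 255 (shut). A call has 1 to 12 rows; each row is the pose to reach, as a shift and turn from the pose commanded when the call began, along the tool's axes at that moment; what a row does not reach only later rows make up. A row lasts 1/10 s, in which the tool goes at most 50 mm and 8.59 degrees, less where a joint would pass 70% of its speed; a pose out of reach is approached as far as the arm can. A call with a gripper value outside its range is refused whole. The fingers move at their own pace and stop on an object; the grip force is fixed at half the most. Time passes only in rows, so rows that repeat a pose let the fingers close. It gives the time, the measured TCP pose, the force and the opening at its end, in the units of the state.
- robot.read_state(): the state, without advancing time (a new reading comes with each control period).
- robot.read_camera(name): name is "side" or "top" or "wrist"; returns (picture, depth): 420x560x3 uint8, red, green, blue; 420x560 float32, m along the optical axis (not along the pixel's ray), 0 where there is no reading.
- robot.camera_info(name): a dict with "vfov" (degrees; the focal length in pixels is half the picture's height over the tangent of half this angle, whatever the lens; pixels are square), "cx", "cy" (the principal point, pixels), "rvec" (rotation vector, rad) and "tvec" (3), from world to camera coordinates, as OpenCV has them; the wrist camera has in their place "hand_eye" (4x4, takes a point from camera to tool coordinates, whose origin is the TCP and whose axes are the flange's). Camera axes: x right, y down, z forward; pixel columns grow to the right and rows downward; lengths in m; the calibration is good to about 2 mm. The wrist camera is an equidistant fisheye: a pixel r from the principal point sees the ray r / f radians off the axis. A picture is of the moment at which its call begins: read the wrist's pose just before it. camera_info takes no time and is no camera call.
- robot.close_job(): hands the job in, once; it reports no verdict.
The state is a dict: "clock": time; "q": joint angles; "dq": joint speeds; "tau": joint torques, N m; "ee_pos": TCP position; "tool_rot": TCP orientation; "ft_force": force on the tool from outside, world axes, zero at the start; "moment": the same for the moment, N m; "gripper_width": opening from 0.0 (shut) to 1.0 (fully open).
Only numpy, scipy, OpenCV 4.12 (cv2) and the standard library are available. Lean on these libraries where they do the work, as an engineer would, in place of code of your own. Each camera call takes 0.05 s, during which the arm holds its last target.

## Working session

There is one attempt and no reset: what is moved stays moved. The work goes in short steps, Python scripts to look and compute and a shell command to move; the robot and the scene stay as the last step left them, time stands still between calls to the robot, and variables do not carry over. Pictures are saved under pics/ and viewed, and the job is handed in when it is done.

```bash
ls; mkdir -p pics; python3 - <<'E'
from rig import robot
import cv2
s=robot.read_state();print(s)
for n in("top","side","wrist"):
    print(n,robot.camera_info(n))
    p,d=robot.read_camera(n)
    cv2.imwrite(f"pics/{n}0.png",p[:,:,::-1]);
    import numpy as np; np.savez(f"pics/{n}0.npz",p=p,d=d)
E
```

```text
pics
{'clock': 0.0, 'q': array([ 1.21684634e+00,  2.21228229e-01,  1.52762872e+00, -1.34086318e-05,
        1.39469053e+00, -1.26109519e-01]), 'dq': array([-0.00186414, -0.00090764, -0.00144629,  0.0007501 ,  0.00056335,
        0.00028072]), 'tau': array([-5.78246381e-04, -4.94623339e+01, -3.87370098e+01,  6.99940883e-02,
        5.74563432e-02, -1.12177258e-04]), 'ee_pos': array([0.14096159, 0.60823851, 0.21452665]), 'tool_rot': array([ 1.13672762e-01,  9.93517764e-01, -9.50959388e-04, -2.25951380e-04]), 'ft_force': array([ 0.30529344,  0.35220081, -0.84764787]), 'moment': array([-0.00124003,  0.02364849,  0.05152419]), 'gripper_width': 1.0022159345393442}
top {'vfov': 56.941265153616186, 'cx': 280.3894987700761, 'cy': 210.46416338224077, 'rvec': array([ 2.19899393, -2.13286588,  0.13405021]), 'tvec': array([-0.00392443,  0.4982308 ,  1.22401347])}
side {'vfov': 43.99140499730417, 'cx': 284.38175608931545, 'cy': 210.09503382054763, 'rvec': array([2.10185045e+00, 3.18496103e-02, 1.93628641e-03]), 'tvec': array([-0.49231167,  0.05986255,  2.00489793])}
wrist {'vfov': 65.70646984690485, 'cx': 276.2488150971105, 'cy': 208.853583775265, 'hand_eye': array([[-8.26598159e-05, -9.59214920e-01, -2.82677784e-01,
         7.81726943e-02],
       [ 9.99999943e-01,  1.36731997e-05, -3.38814557e-04,
        -6.57510324e-04],
       [ 3.28861088e-04, -2.82677796e-01,  9.59214864e-01,
        -1.69920909e-01],
       [ 0.00000000e+00,  0.00000000e+00,  0.00000000e+00,
         1.00000000e+00]])}
```

View pics/top0.png

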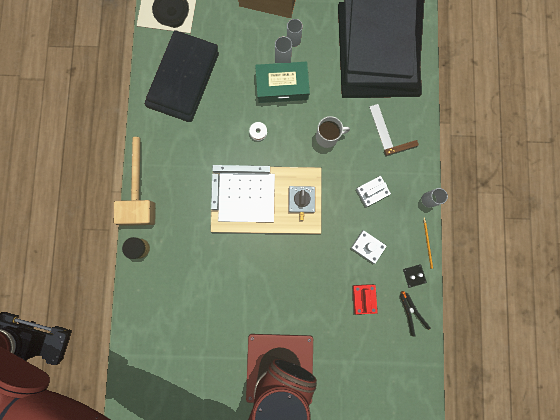

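View pics/side0.png

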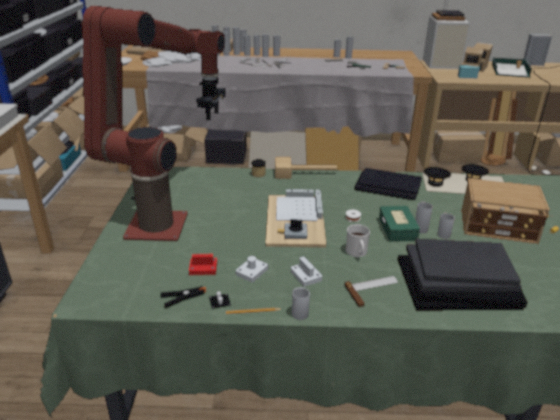

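The top view shows the jig at about px (266,200), with its selector at (302,199). Three things could be the bracket: the aluminium part at (373,191), the aluminium part at (369,247) and the red one at (365,299). I'll enlarge them to confirm which is which.

```bash
cat > h.py <<'E'
import numpy as np,cv2
from rig import robot
from scipy.spatial.transform import Rotation as R
def cam(n):
    i=robot.camera_info(n); f=210/np.tan(np.radians(i['vfov']/2))
    return i,f
def ray2plane(n,uv,z):
    i,f=cam(n); Rm=cv2.Rodrigues(i['rvec'])[0]; C=-Rm.T@i['tvec']
    uv=np.atleast_2d(uv).astype(float)
    d=np.c_[(uv[:,0]-i['cx'])/f,(uv[:,1]-i['cy'])/f,np.ones(len(uv))]@Rm
    t=(z-C[2])/d[:,2]
    return C+d*t[:,None]
def wproj(P,s):  # world -> wrist px
    i,f=cam('wrist'); T=R.from_quat(s['tool_rot'])
    H=i['hand_eye']; p=T.inv().apply(np.atleast_2d(P)-s['ee_pos']); c=(p-H[:3,3])@H[:3,:3]
    r=np.hypot(c[:,0],c[:,1]); th=np.arctan2(r,c[:,2])
    return np.c_[i['cx']+f*th*c[:,0]/r,i['cy']+f*th*c[:,1]/r]
def wray(uv,s,z):
    i,f=cam('wrist'); T=R.from_quat(s['tool_rot']);H=i['hand_eye']
    uv=np.atleast_2d(uv).astype(float); a=uv-[i['cx'],i['cy']]; r=np.hypot(a[:,0],a[:,1])+1e-9; th=r/f
    d=np.c_[np.sin(th)*a[:,0]/r,np.sin(th)*a[:,1]/r,np.cos(th)]
    d=T.apply(d@H[:3,:3].T); C=s['ee_pos']+T.apply(H[:3,3])
    return C+d*((z-C[2])/d[:,2])[:,None]
E
python3 - <<'E'
import numpy as np,cv2
from h import *
p=np.load('pics/top0.npz')['p'][:,:,::-1]
a=cv2.resize(p[160:320,330:440],None,fx=3.6,fy=3.6,interpolation=cv2.INTER_CUBIC)
b=cv2.resize(p[155:245,205:330],None,fx=3.2,fy=3.2,interpolation=cv2.INTER_CUBIC)
c=np.zeros((580,800,3),np.uint8); c[:a.shape[0],:a.shape[1]]=a; c[:b.shape[0],400:800]=b
cv2.imwrite('pics/crop1.png',c)
i,f=cam('top');print(f)
for n,uv,z in [('knob',(302,199),.08),('rib',(373,191),.058),('post',(369,247),.058),('board cor',[(211,233),(322,233),(322,168),(211,165)],.018)]:
    print(n,ray2plane('top',uv,z).round(4))
E
```

```text
387.24508843903476
knob [[ 0.5302 -0.0545  0.08  ]]
rib [[ 0.5663 -0.2815  0.058 ]]
post [[ 0.3882 -0.2694  0.058 ]]
board cor [[ 0.419   0.2334  0.018 ]
 [ 0.43   -0.1259  0.018 ]
 [ 0.645  -0.1222  0.018 ]
 [ 0.6432  0.2447  0.018 ]]
```

View pics/crop1.png

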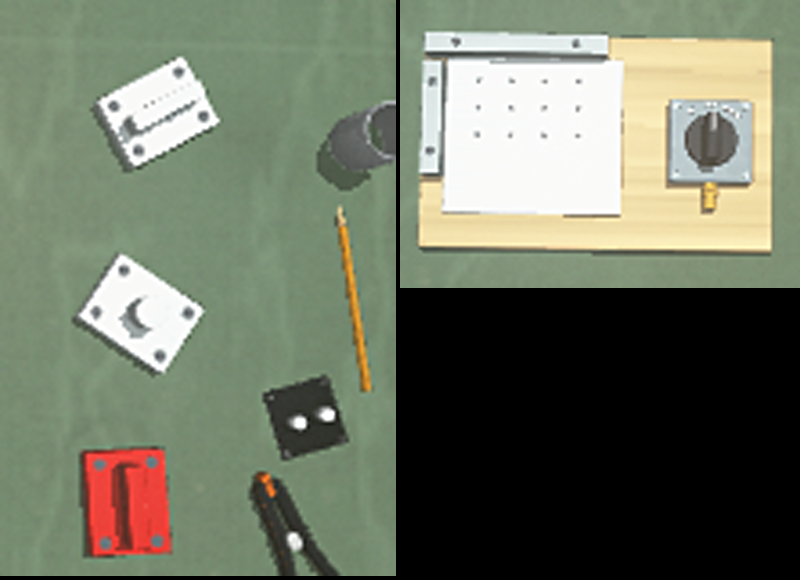

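The enlarged crop settles it. The far part at px (373,191) is aluminium with a straight rib, so it is the bracket. The one at (369,247) has the round post, and (365,299) is red. The knob pointer is along jig +x, which is the two-dot stop. Next I'll measure the poses.

```bash
python3 - <<'E'
from h import *
z=np.load('pics/top0.npz');p=z['p'];d=z['d']
hsv=cv2.cvtColor(p,cv2.COLOR_RGB2HSV)
w=((hsv[...,2]>215)&(hsv[...,1]<40)).astype(np.uint8)
def rect(u0,u1,v0,v1,h,m=w):
    mm=np.zeros_like(m); mm[v0:v1,u0:u1]=m[v0:v1,u0:u1]
    mm=cv2.morphologyEx(mm,cv2.MORPH_CLOSE,np.ones((5,5),np.uint8))
    c=max(cv2.findContours(mm,0,1)[0],key=cv2.contourArea).reshape(-1,2)
    P=ray2plane('top',c,h)[:,:2]*1000
    r=cv2.minAreaRect(P.astype(np.float32)); print('center',np.round(r[0],1),'size',np.round(r[1],1),'ang',round(r[2],2), np.round(cv2.boxPoints(r),0).tolist())
    return r
rect(217,280,172,226,.024)          # bed
wood=((hsv[...,0]<28)&(hsv[...,1]>50)&(hsv[...,2]>150)).astype(np.uint8)
# board: wood contour right and near edges
mm=np.zeros_like(wood); mm[160:240,205:330]=wood[160:240,205:330]
ys,xs=np.nonzero(mm)
near=np.array([[x,ys[xs==x].max()+.5] for x in range(216,318)]); 
right=np.array([[xs[ys==y].max()+.5,y] for y in range(172,230)])
far=np.array([[x,ys[xs==x].min()-.5] for x in range(275,318)])
left=np.array([[xs[ys==y].min()-.5,y] for y in range(214,230)])
for n,e in(('near',near),('right',right),('far',far),('left',left)):
    P=ray2plane('top',e,.018)[:,:2]; vx,vy,x0,y0=cv2.fitLine(P.astype(np.float32),cv2.DIST_HUBER,0,.01,.01).ravel(); print(n,'dir deg',np.degrees(np.arctan2(vy,vx)).round(2),'pt',x0.round(4),y0.round(4))
rect(345,395,172,212,.022); rect(345,392,228,268,.022)
for (u,v) in [(250,190),(302,198),(360,195),(385,188),(370,192)]: print(u,v,d[v,u])
i,f=cam('top');print('C',-cv2.Rodrigues(i['rvec'])[0].T@i['tvec'])
E
```

```text
center [538.1 126.7] size [154.8 186.8] ang 1.84 [[458.0, 218.0], [464.0, 31.0], [618.0, 36.0], [612.0, 222.0]]
near dir deg -89.18 pt 0.4258 0.1058
right dir deg 1.03 pt 0.5366 -0.1191
far dir deg -88.15 pt 0.6478 -0.0529
left dir deg 2.9 pt 0.4563 0.2369
center [ 574.6 -293.1] size [68.5 89.5] ang 29.51 [[523.0, -271.0], [567.0, -349.0], [626.0, -315.0], [582.0, -237.0]]
center [ 390.9 -277.9] size [88.6 68.5] ang 57.12 [[338.0, -297.0], [396.0, -334.0], [444.0, -259.0], [386.0, -222.0]]
250 190 1.2606745
302 198 1.209962
360 195 1.2770597
385 188 1.266624
370 192 1.2296715
C [0.35420935 0.01985303 1.27302785]
```

```bash
cat >> h.py <<'E'
def go(x,y,z,yhead_deg):
    "shift/turn in tool axes from the present pose to TCP target pointing down, tool y heading"
    s=robot.read_state(); T=R.from_quat(s['tool_rot']); a=np.radians(yhead_deg)
    Y=np.array([np.cos(a),np.sin(a),0]);Z=np.array([0,0,-1.]);X=np.cross(Y,Z)
    G=R.from_matrix(np.c_[X,Y,Z])
    print('t',round(s['clock'],2),'pos',s['ee_pos'].round(4),'yhead',np.degrees(np.arctan2(*T.as_matrix()[1::-1,1])).round(2),'w',round(s['gripper_width'],3),'F',s['ft_force'].round(1))
    print('xyz',T.inv().apply(np.array([x,y,z])-s['ee_pos']).round(4).tolist(),'dr',(T.inv()*G).as_rotvec().round(4).tolist())
E
python3 -c "
from h import *
go(.53,-.057,.2,91.5)"
```

```text
t 0.15 pos [0.141  0.6084 0.2148] yhead 76.95 w 0.994 F [ 0.6  0.2 -0.1]
xyz [-0.5293, -0.5603, 0.0155] dr [-0.0015, -0.0004, -0.254]
```

```bash
r='{"xyz":[-0.529,-0.560,0.016],"dr":[0,0,-0.254],"jaw":0}'; echo skip; python3 -m crank '[{"xyz":[-0.529,-0.560,0.016],"dr":[0,0,-0.254],"jaw":0},{"xyz":[-0.529,-0.560,0.016],"dr":[0,0,-0.254],"jaw":0},{"xyz":[-0.529,-0.560,0.016],"dr":[0,0,-0.254],"jaw":0},{"xyz":[-0.529,-0.560,0.016],"dr":[0,0,-0.254],"jaw":0},{"xyz":[-0.529,-0.560,0.016],"dr":[0,0,-0.254],"jaw":0},{"xyz":[-0.529,-0.560,0.016],"dr":[0,0,-0.254],"jaw":0},{"xyz":[-0.529,-0.560,0.016],"dr":[0,0,-0.254],"jaw":0},{"xyz":[-0.529,-0.560,0.016],"dr":[0,0,-0.254],"jaw":0},{"xyz":[-0.529,-0.560,0.016],"dr":[0,0,-0.254],"jaw":0},{"xyz":[-0.529,-0.560,0.016],"dr":[0,0,-0.254],"jaw":0},{"xyz":[-0.529,-0.560,0.016],"dr":[0,0,-0.254],"jaw":0},{"xyz":[-0.529,-0.560,0.016],"dr":[0,0,-0.254],"jaw":0}]'; python3 -c "
from h import *
go(.53,-.057,.2,91.5)"
```

```text
skip
clock: 1.35
ee_pos: [0.4445, 0.089, 0.2032]
tool_rot: [-0.013, 1.0, 0.0, 0.0]
ft_force: [0.6, 0.7, 0.6]
gripper_width: 0.999
t 1.35 pos [0.4445 0.089  0.2032] yhead 91.49 w 0.999 F [0.6 0.7 0.6]
xyz [-0.0817, -0.1482, 0.0032] dr [0.0002, 0.0006, -0.0002]
```

```bash
python3 -m crank '[{"xyz":[-0.082,-0.148,0.003],"dr":[0,0,0],"jaw":0},{"xyz":[-0.082,-0.148,0.003],"dr":[0,0,0],"jaw":0},{"xyz":[-0.082,-0.148,0.003],"dr":[0,0,0],"jaw":0},{"xyz":[-0.082,-0.148,0.003],"dr":[0,0,0],"jaw":0},{"xyz":[-0.082,-0.148,0.003],"dr":[0,0,0],"jaw":0}]'; python3 -c "
from h import *
s=robot.read_state();print(s['ee_pos'])
p,d=robot.read_camera('wrist');np.savez('pics/w1.npz',p=p,d=d,pos=s['ee_pos'],rot=s['tool_rot'])
cv2.imwrite('pics/w1.png',p[:,:,::-1])"
```

```text
clock: 1.85
ee_pos: [0.5303, -0.0569, 0.1996]
tool_rot: [-0.011, 1.0, 0.0, -0.001]
ft_force: [-0.6, 0.4, -0.1]
gripper_width: 1.001
[ 0.53025504 -0.05691181  0.1995563 ]
```

View pics/w1.png

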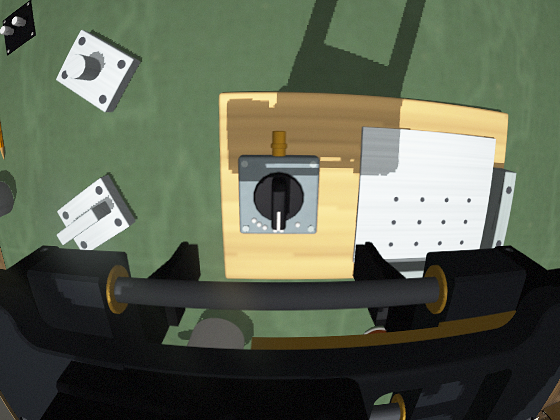

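The wrist view faces back towards the robot. The knob is at px (279,200) with its white pointer at (279,222), along +x, so it is on the two-dot stop. The bracket is at (96,213) and the post block at (97,70).

```bash
python3 - <<'E'
from h import *
z=np.load('pics/w1.npz');p=z['p'];s=dict(ee_pos=z['pos'],tool_rot=z['rot'])
hsv=cv2.cvtColor(p,cv2.COLOR_RGB2HSV)
print('px check',wproj([[.54,-.057,.07]],s))
def line(n,e,h):
    P=wray(e,s,h)[:,:2]; vx,vy,x0,y0=cv2.fitLine(P.astype(np.float32),cv2.DIST_HUBER,0,.01,.01).ravel(); print(n,'deg',np.degrees(np.arctan2(vy,vx)).round(2),'pt',x0.round(4),y0.round(4))
wood=((hsv[...,0]<28)&(hsv[...,1]>50)&(hsv[...,2]>90))
near=[];
for u in range(300,500,4):
    c=np.nonzero(wood[85:140,u])[0]; near.append((u,85+c[0]-.5))
right=[]
for v in range(110,270,4):
    c=np.nonzero(wood[v,190:260])[0]; right.append((190+c[0]-.5,v))
line('board near',near,.018);line('board right',right,.018)
g=p.astype(int).sum(2)
# housing edges from wood->grey
grey=(hsv[...,1]<60)&(hsv[...,2]>100)
L=[(225+np.nonzero(grey[v,225:260])[0][0]-.5,v) for v in range(175,225,3)]
Rr=[(300+np.nonzero(grey[v,300:335])[0][-1]+.5,v) for v in range(175,225,3)]
B=[(u,215+np.nonzero(grey[215:250,u])[0][-1]+.5) for u in range(245,316,3)]
T=[(u,145+np.nonzero(grey[145:170,u])[0][0]-.5) for u in range(292,316,3)]
line('hous right',L,.04);line('hous left',Rr,.04);line('hous far',B,.04);line('hous near',T,.04)
blk=((hsv[...,2]<75)).astype(np.uint8); mm=np.zeros_like(blk);mm[165:230,248:310]=blk[165:230,248:310]
c=max(cv2.findContours(mm,0,1)[0],key=cv2.contourArea); print('skirt',cv2.minEnclosingCircle(c)); 
wh=(hsv[...,2]>200)&(hsv[...,1]<40); ys,xs=np.nonzero(wh[205:232,265:295]);
print('pointer mean',xs.mean()+265,ys.mean()+205, wray([(xs.mean()+265,ys.mean()+205)],s,.08))
print('skirtctr',wray([cv2.minEnclosingCircle(c)[0]],s,.046))
# bracket
def rect(u0,u1,v0,v1,h,thr=150):
    m=((hsv[...,2]>thr)&(hsv[...,1]<40)).astype(np.uint8);mm=np.zeros_like(m);mm[v0:v1,u0:u1]=m[v0:v1,u0:u1]
    mm=cv2.morphologyEx(mm,cv2.MORPH_CLOSE,np.ones((9,9),np.uint8))
    c=max(cv2.findContours(mm,0,1)[0],key=cv2.contourArea).reshape(-1,2); P=wray(c,s,h)[:,:2]*1000
    r=cv2.minAreaRect(P.astype(np.float32));print(np.round(r[0],1),np.round(r[1],1),round(r[2],2))
rect(355,500,120,258,.024); rect(50,142,170,255,.022)
im=cv2.resize(p[160:260,45:150][:,:,::-1],None,fx=5,fy=5,interpolation=cv2.INTER_CUBIC);cv2.imwrite('pics/br.png',im)
E
```

```text
px check [[276.54670927 208.81983778]]
board near deg -88.93 pt 0.4225 0.1222
board right deg 0.94 pt 0.5341 -0.1203Traceback (most recent call last):
  File "<stdin>", line 18, in <module>
IndexError: index 0 is out of bounds for axis 0 with size 0
```

```bash
python3 - <<'E'
from h import *
z=np.load('pics/w1.npz');p=z['p'];s=dict(ee_pos=z['pos'],tool_rot=z['rot'])
hsv=cv2.cvtColor(p,cv2.COLOR_RGB2HSV)
def line(n,e,h):
    P=wray(e,s,h)[:,:2]; vx,vy,x0,y0=cv2.fitLine(P.astype(np.float32),cv2.DIST_HUBER,0,.01,.01).ravel(); print(n,'deg',np.degrees(np.arctan2(vy,vx)).round(2),'pt',x0.round(4),y0.round(4))
print('row',hsv[190,228:250].tolist())
grey=(hsv[...,1]<80)&(hsv[...,2]>60)
def first(v,a,b,rev=False):
    c=np.nonzero(grey[v,a:b])[0]; return None if len(c)==0 else (a+(c[-1]+.5 if rev else c[0]-.5),v)
L=[x for x in(first(v,228,250) for v in range(190,228,2)) if x];Rr=[x for x in(first(v,300,332,1) for v in range(190,228,2)) if x]
line('hous right',L,.04);line('hous left',Rr,.04)
B=[(u,215+np.nonzero(grey[215:250,u])[0][-1]+.5) for u in range(245,316,3) if grey[215:250,u].any()]
line('hous far',B,.04)
blk=((hsv[...,2]<60)).astype(np.uint8); mm=np.zeros_like(blk);mm[165:230,248:310]=blk[165:230,248:310]
c=max(cv2.findContours(mm,0,1)[0],key=cv2.contourArea); cc=cv2.minEnclosingCircle(c); print('skirt',cc,wray([cc[0]],s,.046)[0].round(4),wray([cc[0]],s,.06)[0].round(4))
wh=(hsv[...,2]>180)&(hsv[...,1]<40); ys,xs=np.nonzero(wh[205:228,270:290]);
print('pointer',xs.mean()+270,ys.mean()+205, wray([(xs.mean()+270,ys.mean()+205)],s,.08)[0].round(4))
def rect(u0,u1,v0,v1,h,thr=150):
    m=((hsv[...,2]>thr)&(hsv[...,1]<40)).astype(np.uint8);mm=np.zeros_like(m);mm[v0:v1,u0:u1]=m[v0:v1,u0:u1]
    mm=cv2.morphologyEx(mm,cv2.MORPH_CLOSE,np.ones((9,9),np.uint8))
    c=max(cv2.findContours(mm,0,1)[0],key=cv2.contourArea).reshape(-1,2); P=wray(c,s,h)[:,:2]*1000
    r=cv2.minAreaRect(P.astype(np.float32));print(np.round(r[0],1),np.round(r[1],1),round(r[2],2))
rect(355,500,120,258,.024); rect(50,142,170,255,.022)
a=cv2.resize(p[160:260,45:150][:,:,::-1],(525,500),interpolation=cv2.INTER_CUBIC)
cv2.imwrite('pics/br.png',a)
cv2.imwrite('pics/kn.png',cv2.resize(p[120:270,215:335][:,:,::-1],None,fx=4,fy=4,interpolation=cv2.INTER_CUBIC))
E
```

```text
row [[22, 98, 243], [23, 94, 245], [23, 99, 243], [23, 94, 244], [23, 96, 244], [23, 97, 244], [23, 97, 244], [23, 97, 245], [22, 98, 244], [23, 96, 248], [18, 108, 219], [96, 28, 139], [100, 33, 178], [96, 25, 195], [96, 25, 194], [100, 27, 198], [98, 26, 194], [98, 29, 195], [96, 27, 192], [96, 25, 191], [96, 25, 193], [95, 29, 192]]
hous right deg 1.4 pt 0.5461 -0.0968
hous left deg 1.34 pt 0.544 -0.0138
hous far deg -88.73 pt 0.5766 -0.0529
skirt ((278.0454406738281, 200.5), 28.6528377532959) [ 0.5381 -0.0555  0.046 ] [ 0.5344 -0.0556  0.06  ]
pointer 280.4868421052632 221.1578947368421 [ 0.5491 -0.0531  0.08  ]
[534.9 124.8] [155.4 180.2] 0.94
[ 577.8 -302.4] [ 70.5 114.7] 29.43
```

View pics/br.png

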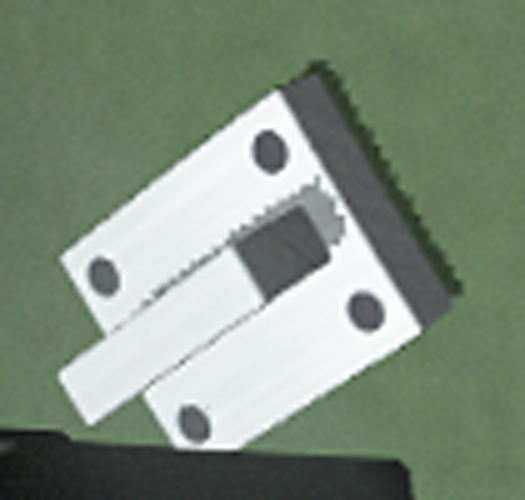

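View pics/kn.png

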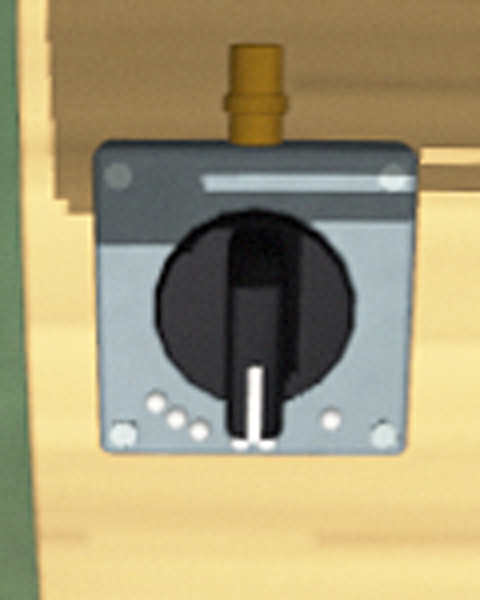

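```bash
python3 -c "
from h import *
go(.5355,-.0555,.074,91.2)"
```

```text
t 1.9 pos [ 0.5295 -0.0552  0.1995] yhead 91.38 w 0.997 F [ 0.3 -0.6  0.1]
xyz [-0.0062, -0.0006, 0.1255] dr [0.001, -0.0016, 0.0032]
```

```bash
python3 -m crank '[{"xyz":[-0.006,0,0.05],"dr":[0,0,0.003],"jaw":0},{"xyz":[-0.006,0,0.09],"dr":[0,0,0.003],"jaw":0},{"xyz":[-0.006,0,0.11],"dr":[0,0,0.003],"jaw":0},{"xyz":[-0.006,0,0.125],"dr":[0,0,0.003],"jaw":0},{"xyz":[-0.006,0,0.125],"dr":[0,0,0.003],"jaw":0}]';python3 -c "
from h import *
for k in range(3):go(.5355,-.0555,.074,91.2);robot.read_camera('side')"
```

```text
clock: 2.4
ee_pos: [0.5338, -0.0528, 0.0733]
tool_rot: [-0.012, 1.0, 0.001, -0.002]
ft_force: [-1.1, 1.6, 0.1]
gripper_width: 0.998
t 2.4 pos [ 0.5338 -0.0528  0.0733] yhead 91.42 w 0.998 F [-1.1  1.6  0.1]
xyz [-0.0016, -0.0027, -0.0008] dr [0.0014, -0.0039, 0.0038]
t 2.45 pos [ 0.5352 -0.0534  0.075 ] yhead 91.41 w 1.003 F [0.7 1.  0.6]
xyz [-0.0003, -0.0021, 0.001] dr [0.0005, -0.0012, 0.0036]
t 2.5 pos [ 0.5363 -0.0539  0.0762] yhead 91.39 w 0.998 F [ 0.6  0.3 -0.1]
xyz [0.0008, -0.0016, 0.0022] dr [-0.0002, 0.0011, 0.0033]
```

```bash
python3 -m crank '[{"xyz":[0,-0.0015,0.0015],"dr":[0,0,0.003],"jaw":0},{"xyz":[0,-0.0015,0.0015],"dr":[0,0,0.003],"jaw":120},{"xyz":[0,-0.0015,0.0015],"dr":[0,0,0.003],"jaw":220},{"xyz":[0,-0.0015,0.0015],"dr":[0,0,0.003],"jaw":240},{"xyz":[0,-0.0015,0.0015],"dr":[0,0,0.003],"jaw":255},{"xyz":[0,-0.0015,0.0015],"dr":[0,0,0.003],"jaw":255},{"xyz":[0,-0.0015,0.0015],"dr":[0,0,0.003],"jaw":255},{"xyz":[0,-0.0015,0.0015],"dr":[0,0,0.003],"jaw":255}]';python3 -c "
from h import *
go(.5355,-.0555,.074,91.2); print(robot.read_state()['moment'])"
```

```text
clock: 3.35
ee_pos: [0.5358, -0.0561, 0.0736]
tool_rot: [-0.01, 1.0, -0.0, -0.0]
ft_force: [0.7, -0.6, 0.9]
gripper_width: 0.45
t 3.35 pos [ 0.5358 -0.0561  0.0736] yhead 91.16 w 0.45 F [ 0.7 -0.6  0.9]
xyz [0.0003, 0.0006, -0.0004] dr [-0.0, -0.0001, -0.0007]
[ 0.02428919  0.04457227 -0.02660887]
```

Still closing.

```bash
python3 -m crank '[{"xyz":[0,0,0],"dr":[0,0,0],"jaw":255},{"xyz":[0,0,0],"dr":[0,0,0],"jaw":255},{"xyz":[0,0,0],"dr":[0,0,0],"jaw":255},{"xyz":[0,0,0],"dr":[0,0,0],"jaw":255},{"xyz":[0,0,0],"dr":[0,0,0],"jaw":255},{"xyz":[0,0,0],"dr":[0,0,0],"jaw":255}]';python3 -c "
from h import *
go(.5355,-.0555,.074,91.2); print(robot.read_state()['moment'])"
```

```text
clock: 3.95
ee_pos: [0.5358, -0.0561, 0.0737]
tool_rot: [-0.01, 1.0, 0.0, 0.0]
ft_force: [1.0, -0.2, -1.3]
gripper_width: 0.01
t 3.95 pos [ 0.5358 -0.0561  0.0737] yhead 91.16 w 0.01 F [ 1.  -0.2 -1.3]
xyz [0.0003, 0.0006, -0.0003] dr [0.0, 0.0, -0.0007]
[0.06562377 0.00636462 0.04580876]
```

The jaws shut right through to 0.01, so the knob isn't between them. I'll look again.

```bash
python3 -c "
from h import *
for n in ('wrist','top','side'):
    p,d=robot.read_camera(n); np.savez('pics/%s2.npz'%n,p=p,d=d)
    cv2.imwrite('pics/%s2.png'%n,p[:,:,::-1])
    if n=='side': cv2.imwrite('pics/side2c.png',cv2.resize(p[150:270,240:360][:,:,::-1],None,fx=5,fy=5,interpolation=cv2.INTER_CUBIC))
"
```

```text
(no output)
```

View pics/wrist2.png

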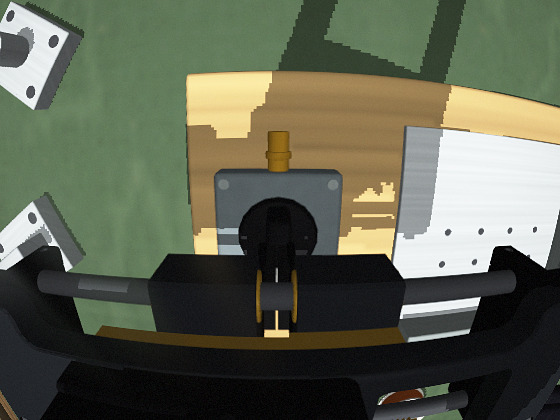

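View pics/side2c.png

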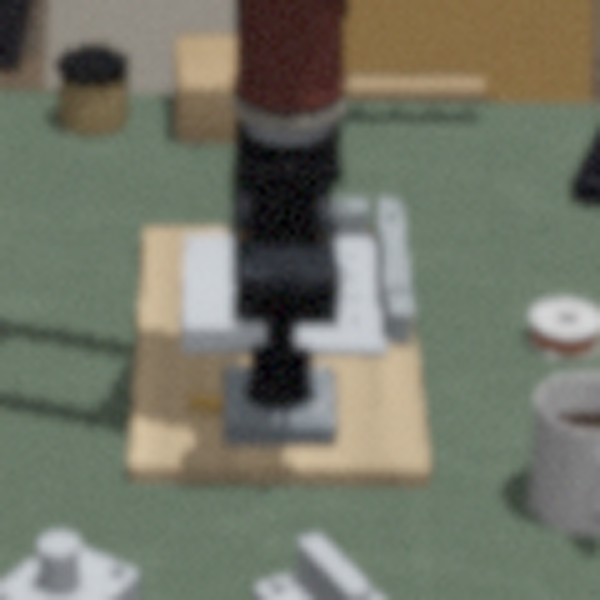

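```bash
python3 -c "
from h import *
z=np.load('pics/wrist2.npz');p=z['p'];d=z['d'];s=robot.read_state();print(s['gripper_width'],s['ee_pos'])
c=p[180:350,220:340].astype(float); c=np.clip(255*(c/255)**.45,0,255).astype(np.uint8)
cv2.imwrite('pics/w2z.png',cv2.resize(c[:,:,::-1],None,fx=4,fy=3.5,interpolation=cv2.INTER_CUBIC))
print(wproj([s['ee_pos']+[0,0,-.003],s['ee_pos']+[0,0,-.022],[.5355,-.0555,.046],[.5125,-.056,.08]],s).round(0))
for v in range(195,300,8): print(v,d[v,262:296:4].round(3))
"
```

```text
0.004403859795037782 [ 0.53583832 -0.05614043  0.07367777]
[[277. 254.]
 [277. 242.]
 [278. 238.]
 [278. 221.]]
195 [0.209 0.209 0.209 0.209 0.209 0.209 0.207 0.209 0.21 ]
203 [0.205 0.204 0.205 0.204 0.204 0.205 0.204 0.205 0.205]
211 [0.205 0.206 0.192 0.19  0.189 0.    0.191 0.205 0.206]
219 [0.207 0.206 0.176 0.176 0.177 0.176 0.176 0.182 0.207]
227 [0.208 0.175 0.172 0.173 0.173 0.172 0.172 0.173 0.209]
235 [0.209 0.176 0.175 0.174 0.    0.174 0.174 0.176 0.21 ]
243 [0.173 0.175 0.176 0.175 0.175 0.175 0.175 0.172 0.174]
251 [0.163 0.163 0.168 0.167 0.166 0.168 0.166 0.163 0.162]
259 [0.153 0.157 0.157 0.158 0.159 0.157 0.158 0.154 0.154]
267 [0.147 0.149 0.149 0.15  0.151 0.149 0.15  0.146 0.146]
275 [0.137 0.141 0.142 0.141 0.154 0.141 0.141 0.138 0.086]
283 [0.088 0.089 0.089 0.088 0.089 0.088 0.089 0.089 0.084]
291 [0.086 0.087 0.086 0.087 0.087 0.086 0.085 0.086 0.083]
299 [0.085 0.085 0.084 0.086 0.087 0.084 0.085 0.085 0.082]
```

View pics/w2z.png

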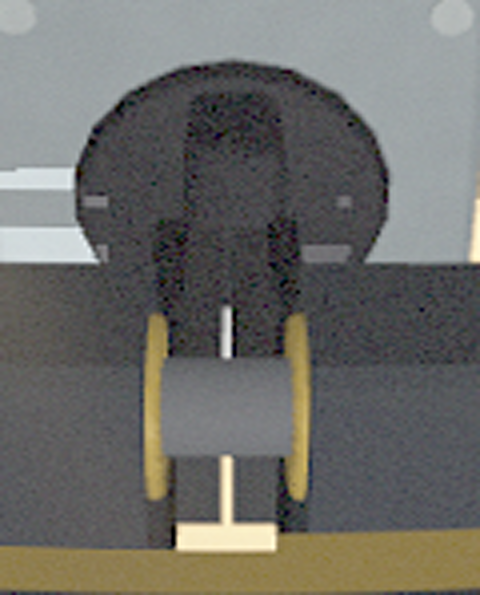

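The zoomed picture shows the bar standing between the two pads, with the pads' inner edges at crop x≈185 and 275. That contradicts the opening reading, so I won't rely on the reading here. I'll turn the knob and check moment and picture.

```bash
python3 -m crank '[{"xyz":[0,0,0],"dr":[0,0,0.1],"jaw":255},{"xyz":[0,0,0],"dr":[0,0,0.2],"jaw":255},{"xyz":[0,0,0],"dr":[0,0,0.3],"jaw":255},{"xyz":[0,0,0],"dr":[0,0,0.4],"jaw":255}]';python3 -c "
from h import *
go(.5355,-.0555,.074,91.2-34.4); print(robot.read_state()['moment'])"
```

```text
clock: 4.5
ee_pos: [0.5359, -0.0562, 0.0737]
tool_rot: [0.191, 0.982, -0.0, 0.0]
ft_force: [0.1, -0.3, -0.5]
gripper_width: 0.005
t 4.5 pos [ 0.5359 -0.0562  0.0737] yhead 68.0 w 0.005 F [ 0.1 -0.3 -0.5]
xyz [0.0006, 0.0005, -0.0003] dr [-0.0, 0.0001, 0.1955]
[ 0.0024916   0.00952406 -0.0317659 ]
```

```bash
python3 -m crank '[{"xyz":[0,0,0],"dr":[0,0,0.1],"jaw":255},{"xyz":[0,0,0],"dr":[0,0,0.2],"jaw":255},{"xyz":[0,0,0],"dr":[0,0,0.21],"jaw":255},{"xyz":[0,0,0],"dr":[0,0,0.21],"jaw":255}]';python3 -c "
from h import *
go(.5355,-.0555,.074,91.2-34.4); print(robot.read_state()['moment'])
p,d=robot.read_camera('wrist')
c=p[150:350,180:360].astype(float); c=np.clip(255*(c/255)**.45,0,255).astype(np.uint8)
cv2.imwrite('pics/w3z.png',cv2.resize(c[:,:,::-1],None,fx=3,fy=3,interpolation=cv2.INTER_CUBIC))
"
```

```text
clock: 4.9
ee_pos: [0.5358, -0.0561, 0.0737]
tool_rot: [0.29, 0.957, -0.0, -0.0]
ft_force: [-0.1, 0.9, 1.2]
gripper_width: 0.004
t 4.9 pos [ 0.5358 -0.0561  0.0737] yhead 56.33 w 0.004 F [-0.1  0.9  1.2]
xyz [0.0006, 0.0003, -0.0003] dr [-0.0, -0.0, -0.0082]
[-0.01936086 -0.008718   -0.02577154]
```

View pics/w3z.png

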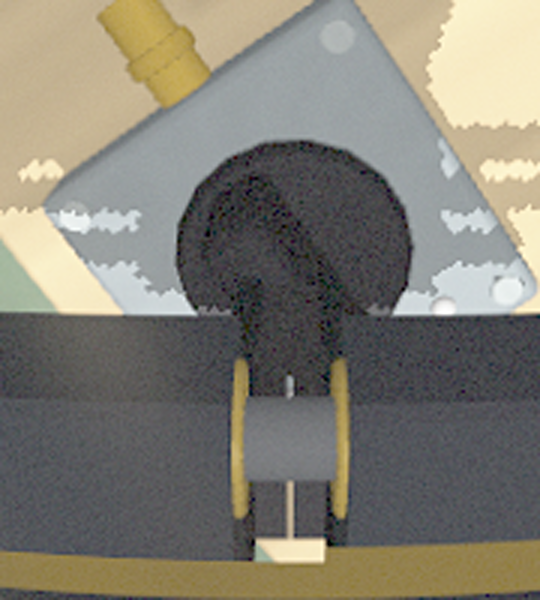

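The knob did not follow. The bar still points its old way, so the jaws closed somewhere other than on it. I'll work out where the finger and bar surfaces really are from the depth image.

```bash
python3 -c "
from h import *
d=np.load('pics/wrist2.npz')['d'];i,f=cam('wrist');H=i['hand_eye']
def tool(u,v):
    a=np.array([u-i['cx'],v-i['cy']]);r=np.hypot(*a);th=r/f
    dd=np.array([np.sin(th)*a[0]/r,np.sin(th)*a[1]/r,np.cos(th)]);dd=dd/dd[2]*d[v,u]
    return (H[:3,:3]@dd+H[:3,3])
for u,v in [(277,190),(262,203),(262,211),(285,215),(276,219),(276,223),(276,227),(276,235),(276,239),(270,243),(270,251),(270,259),(270,267),(270,275),(262,243),(262,259),(252,230),(252,240),(292,240)]: print(u,v,d[v,u].round(3),(tool(u,v)*1000).round(1))
"
```

```text
277 190 0.207 [30.8 -0.4 32.5]
262 203 0.205 [23.5 -9.9 27.8]
262 211 0.205 [18.6 -9.9 26.4]
285 215 0.182 [23.  4.  4.]
276 219 0.174 [23.3 -1.  -4.1]
276 223 0.173 [21.9 -1.  -6.4]
276 227 0.172 [20.2 -1.  -8. ]
276 235 0.174 [15.4 -1.  -7.4]
276 239 0.173 [13.5 -1.  -8.4]
270 243 0.176 [10.3 -4.3 -6.2]
270 251 0.168 [  9.5  -4.1 -15.2]
270 259 0.157 [ 10.1  -3.9 -26.3]
270 267 0.149 [  9.8  -3.8 -34.4]
270 275 0.142 [  9.5  -3.6 -41.6]
262 243 0.173 [11.3 -8.5 -8.7]
262 259 0.153 [ 11.8  -7.6 -29.9]
252 230 0.208 [  6.1 -16.4  25.7]
252 240 0.212 [ -1.5 -16.8  27.5]
292 240 0.211 [-1.1  9.4 26.5]
```

```bash
python3 -c "
from h import *
z=np.load('pics/w1.npz');d=z['d'];p=z['p'];i,f=cam('wrist');H=i['hand_eye']
def tool(u,v):
    a=np.array([u-i['cx'],v-i['cy']]);r=np.hypot(*a);th=r/f
    dd=np.array([np.sin(th)*a[0]/r,np.sin(th)*a[1]/r,np.cos(th)]);dd=dd/dd[2]*d[v,u]
    return (H[:3,:3]@dd+H[:3,3])
for v in range(240,300,6):
  for u in range(150,204,6):
    t=tool(u,v)*1000
    if t[2]<60: print((u,v),t.round(0).astype(int),end=' ')
  print()
c=p[225:330,130:240].astype(float); c=np.clip(255*(c/255)**.45,0,255).astype(np.uint8)
cv2.imwrite('pics/w1f.png',cv2.resize(c[:,:,::-1],None,fx=5,fy=5,interpolation=cv2.INTER_CUBIC))
"
```

```text
(180, 246) [ 11 -52 -14] (186, 246) [ 12 -49 -15] (192, 246) [ 10 -47 -11] 
(180, 252) [ 11 -50 -22] (186, 252) [ 10 -48 -18] (192, 252) [ 10 -45 -19] (198, 252) [  5 -44  -8] 
(174, 258) [ 12 -51 -31] (180, 258) [ 10 -49 -27] (186, 258) [  9 -46 -25] (192, 258) [  7 -44 -21] (198, 258) [  2 -44  -9] 
(168, 264) [ 12 -52 -38] (174, 264) [ 11 -50 -35] (180, 264) [ 10 -47 -33] (186, 264) [ 10 -44 -32] (192, 264) [  4 -44 -22] (198, 264) [ -1 -44 -10] 
(162, 270) [ 12 -53 -43] (168, 270) [ 12 -50 -44] (174, 270) [ 10 -48 -40] (180, 270) [ 10 -45 -40] (186, 270) [  7 -45 -33] (192, 270) [  2 -44 -24] (198, 270) [ -4 -44 -11] 
(150, 276) [ 12 -56 -50] (156, 276) [ 11 -54 -49] (162, 276) [ 11 -52 -48] (168, 276) [ 10 -49 -47] (174, 276) [ 10 -47 -45] (180, 276) [  9 -44 -44] (186, 276) [  4 -45 -34] (192, 276) [ -1 -44 -25] (198, 276) [ -8 -45 -12] 
(150, 282) [ 33 -37 -93] (156, 282) [ 33 -35 -92] (162, 282) [ 33 -34 -92] (168, 282) [ 34 -31 -93] (174, 282) [ 33 -30 -92] (180, 282) [ 33 -28 -92] (186, 282) [ 33 -26 -92] (192, 282) [ 33 -25 -91] (198, 282) [ 33 -23 -91] 
(150, 288) [ 32 -37 -94] (156, 288) [ 33 -34 -95] (162, 288) [ 32 -33 -94] (168, 288) [ 32 -31 -94] (174, 288) [ 33 -29 -94] (180, 288) [ 33 -27 -94] (186, 288) [ 32 -26 -92] (192, 288) [ 32 -24 -93] (198, 288) [ 32 -22 -93] 
(150, 294) [ 31 -37 -95] (156, 294) [ 31 -35 -95] (162, 294) [ 31 -33 -94] (168, 294) [ 31 -31 -95] (174, 294) [ 31 -29 -95] (180, 294) [ 31 -27 -95] (186, 294) [ 31 -26 -94] (192, 294) [ 31 -24 -94] (198, 294) [ 31 -23 -94]
```

View pics/w1f.png

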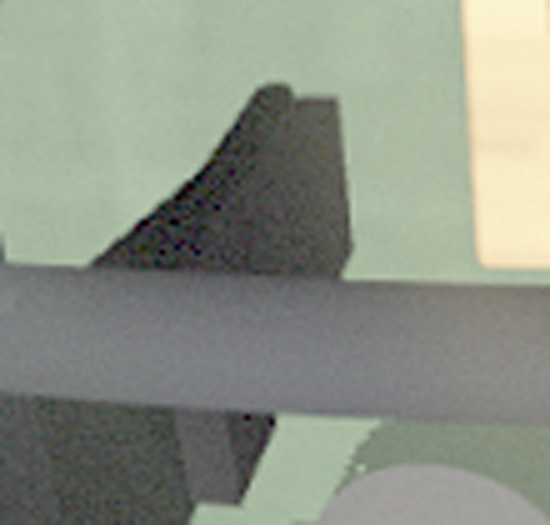

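The images show the fingertips at tool z ≈ −9 mm, not the +22 mm stated. That is consistent with the jaws shutting just above the knob's 80 mm top. So the real tips stand about 31 mm higher than the reported TCP implies, and I'll plan with that offset. I'll open, turn back and go about 29 mm lower.

```bash
python3 -m crank '[{"xyz":[0,0,-0.01],"dr":[0,0,-0.1],"jaw":0},{"xyz":[0,0,-0.01],"dr":[0,0,-0.25],"jaw":0},{"xyz":[0,0,-0.01],"dr":[0,0,-0.4],"jaw":0},{"xyz":[0,0,-0.01],"dr":[0,0,-0.55],"jaw":0},{"xyz":[0,0,-0.01],"dr":[0,0,-0.608],"jaw":0},{"xyz":[0,0,-0.01],"dr":[0,0,-0.608],"jaw":0},{"xyz":[0,0,-0.01],"dr":[0,0,-0.608],"jaw":0},{"xyz":[0,0,-0.01],"dr":[0,0,-0.608],"jaw":0}]';python3 -c "
from h import *
go(.5355,-.0555,.045,91.2)"
```

```text
clock: 5.75
ee_pos: [0.5358, -0.0561, 0.0837]
tool_rot: [-0.009, 1.0, 0.0, -0.0]
ft_force: [-0.6, 0.2, 0.4]
gripper_width: 0.65
t 5.75 pos [ 0.5358 -0.0561  0.0837] yhead 91.0 w 0.65 F [-0.6  0.2  0.4]
xyz [0.0003, 0.0006, 0.0387] dr [0.0, -0.0001, -0.0034]
```

Opening 0.65 (57 mm) is wide enough for the 14 mm bar, and the skirt at 46 mm stays below the tips. Descending gently.

```bash
python3 -m crank '[{"xyz":[0,0,0.015],"dr":[0,0,0],"jaw":0},{"xyz":[0,0,0.027],"dr":[0,0,0],"jaw":0},{"xyz":[0,0,0.034],"dr":[0,0,0],"jaw":200},{"xyz":[0,0,0.038],"dr":[0,0,0],"jaw":255},{"xyz":[0,0,0.038],"dr":[0,0,0],"jaw":255},{"xyz":[0,0,0.038],"dr":[0,0,0],"jaw":255},{"xyz":[0,0,0.038],"dr":[0,0,0],"jaw":255},{"xyz":[0,0,0.038],"dr":[0,0,0],"jaw":255},{"xyz":[0,0,0.038],"dr":[0,0,0],"jaw":255},{"xyz":[0,0,0.038],"dr":[0,0,0],"jaw":255},{"xyz":[0,0,0.038],"dr":[0,0,0],"jaw":255},{"xyz":[0,0,0.038],"dr":[0,0,0],"jaw":255}]';python3 -c "
from h import *
go(.5355,-.0555,.045,91.2)"
```

```text
clock: 6.95
ee_pos: [0.5358, -0.0553, 0.0458]
tool_rot: [-0.009, 1.0, 0.001, -0.0]
ft_force: [-0.0, 4.8, 2.1]
gripper_width: 0.157
t 6.95 pos [ 0.5358 -0.0553  0.0458] yhead 91.03 w 0.157 F [-0.   4.8  2.1]
xyz [0.0003, -0.0002, 0.0008] dr [0.0014, -0.0001, -0.003]
```

Opening is 13.7 mm, so the bar is gripped. Now turning.

```bash
python3 -m crank '[{"xyz":[0,0.001,0],"dr":[0,0,0.1],"jaw":255},{"xyz":[0,0.001,0],"dr":[0,0,0.2],"jaw":255},{"xyz":[0,0.001,0],"dr":[0,0,0.3],"jaw":255},{"xyz":[0,0.001,0],"dr":[0,0,0.4],"jaw":255},{"xyz":[0,0.001,0],"dr":[0,0,0.5],"jaw":255},{"xyz":[0,0.001,0],"dr":[0,0,0.58],"jaw":255},{"xyz":[0,0.001,0],"dr":[0,0,0.63],"jaw":255},{"xyz":[0,0.001,0],"dr":[0,0,0.63],"jaw":255}]';python3 -c "
from h import *
go(.5355,-.0555,.045,91.2-34.4);print(robot.read_state()['moment'])"
```

```text
clock: 7.75
ee_pos: [0.5359, -0.055, 0.0458]
tool_rot: [0.301, 0.954, 0.0, 0.0]
ft_force: [-1.2, 0.9, 2.1]
gripper_width: 0.16
t 7.75 pos [ 0.5359 -0.055   0.0458] yhead 54.93 w 0.16 F [-1.2  0.9  2.1]
xyz [0.0, -0.0006, 0.0008] dr [0.0001, 0.0, -0.0326]
[0.26080949 0.12862578 0.03224309]
```

```bash
python3 -m crank '[{"xyz":[0,0,0],"dr":[0,0,0],"jaw":0},{"xyz":[0,0,0],"dr":[0,0,0],"jaw":0},{"xyz":[0,0,0],"dr":[0,0,0],"jaw":0},{"xyz":[0,0,0],"dr":[0,0,0],"jaw":0},{"xyz":[0,0,0],"dr":[0,0,0],"jaw":0},{"xyz":[0,0,-0.03],"dr":[0,0,0],"jaw":0},{"xyz":[0,0,-0.08],"dr":[0,0,0],"jaw":0},{"xyz":[0,0,-0.12],"dr":[0,0,0],"jaw":0},{"xyz":[0,0,-0.13],"dr":[0,0,0],"jaw":0},{"xyz":[0,0,-0.13],"dr":[0,0,0],"jaw":0}]';python3 -c "
from h import *
s=robot.read_state()
p,d=robot.read_camera('wrist');np.savez('pics/w4.npz',p=p,d=d,pos=s['ee_pos'],rot=s['tool_rot'])
cv2.imwrite('pics/w4.png',p[:,:,::-1])"
```

```text
clock: 8.75
ee_pos: [0.5374, -0.0555, 0.1781]
tool_rot: [0.301, 0.954, 0.0, 0.002]
ft_force: [-0.6, -0.5, -0.5]
gripper_width: 0.965
```

View pics/w4.png

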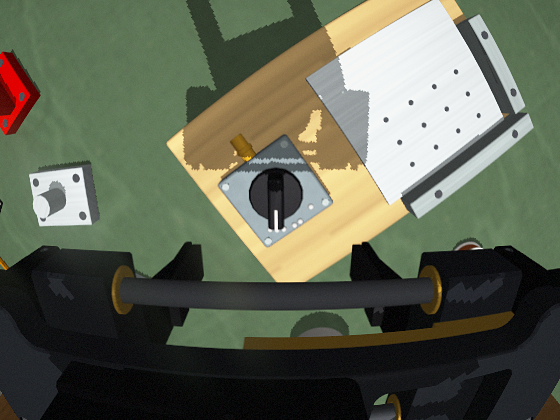

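The pointer at (276,222) lies along tool −x, heading −35°, so the joint is about 0.6 and the knob is on the three-dot stop. Next I move over the bracket at px (373,191).

```bash
python3 -c "
from h import *
go(.5746,-.2931,.15,29.4)"
```

```text
t 8.8 pos [ 0.5359 -0.0552  0.1758] yhead 54.95 w 0.974 F [ 0.8  0.5 -2.4]
xyz [-0.1683, -0.1726, 0.0259] dr [0.0005, 0.0008, 0.4459]
```

```bash
python3 -m crank '[{"xyz":[-0.168,-0.173,0.026],"dr":[0,0,0.446],"jaw":0},{"xyz":[-0.168,-0.173,0.026],"dr":[0,0,0.446],"jaw":0},{"xyz":[-0.168,-0.173,0.026],"dr":[0,0,0.446],"jaw":0},{"xyz":[-0.168,-0.173,0.026],"dr":[0,0,0.446],"jaw":0},{"xyz":[-0.168,-0.173,0.026],"dr":[0,0,0.446],"jaw":0},{"xyz":[-0.168,-0.173,0.026],"dr":[0,0,0.446],"jaw":0},{"xyz":[-0.168,-0.173,0.026],"dr":[0,0,0.446],"jaw":0},{"xyz":[-0.168,-0.173,0.026],"dr":[0,0,0.446],"jaw":0},{"xyz":[-0.168,-0.173,0.026],"dr":[0,0,0.446],"jaw":0}]';python3 -c "
from h import *
go(.5746,-.2931,.15,29.4)
s=robot.read_state()
p,d=robot.read_camera('wrist');np.savez('pics/w5.npz',p=p,d=d,pos=s['ee_pos'],rot=s['tool_rot'])
cv2.imwrite('pics/w5.png',p[:,:,::-1])
s=robot.read_state();print(s['ee_pos'])"
```

```text
clock: 9.7
ee_pos: [0.5737, -0.2915, 0.149]
tool_rot: [0.504, 0.864, 0.0, -0.001]
ft_force: [0.7, 0.2, -0.1]
gripper_width: 0.997
t 9.7 pos [ 0.5737 -0.2915  0.149 ] yhead 29.48 w 0.997 F [ 0.7  0.2 -0.1]
xyz [-0.0018, -0.0, -0.001] dr [-0.0005, -0.0013, 0.0014]
[ 0.57399927 -0.29168053  0.14949303]
```

View pics/w5.png

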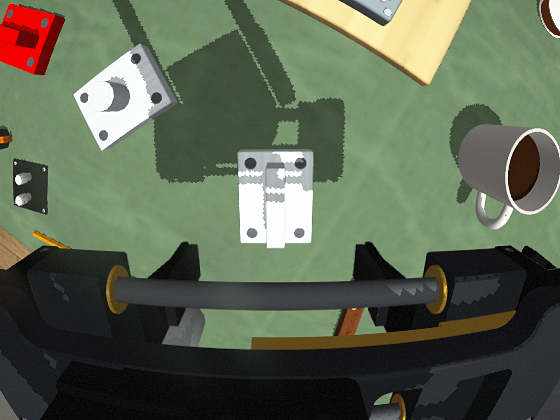

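The bracket is right below at px (276,197), with its rib upright in the picture and well aligned with the jaws. I'll measure the rib and base from depth.

```bash
python3 -c "
from h import *
z=np.load('pics/w5.npz');d=z['d'];p=z['p'];s=dict(ee_pos=z['pos'],tool_rot=z['rot']);i,f=cam('wrist');H=i['hand_eye']
v,u=np.mgrid[140:256,225:330]; a=np.stack([u-i['cx'],v-i['cy']],-1).reshape(-1,2);r=np.hypot(*a.T)+1e-9;th=r/f
D=np.c_[np.sin(th)/r*a[:,0],np.sin(th)/r*a[:,1],np.cos(th)];D=D/D[:,2:]*d[140:256,225:330].reshape(-1,1)
W=R.from_quat(s['tool_rot']).apply(D@H[:3,:3].T+H[:3,3])+s['ee_pos']; W=W[d[140:256,225:330].ravel()>0]
for n,lo,hi in(('base',.017,.028),('rib',.053,.064)):
    q=W[(W[:,2]>lo)&(W[:,2]<hi)]; rr=cv2.minAreaRect((q[:,:2]*1000).astype(np.float32)); print(n,len(q),q[:,2].mean().round(4),np.round(rr[0],1),np.round(rr[1],1),round(rr[2],2))
hsv=cv2.cvtColor(p,cv2.COLOR_RGB2HSV)
cs=np.array([(238,150.5),(313,150.5),(311.5,243),(240,243)]);print(wray(cs,s,.022).round(4))
"
```

```text
base 5265 0.0228 [ 571.7 -291.9] [70.4 90.1] 29.88
rib 1508 0.0587 [ 571.6 -292.1] [15.6 69.5] 29.83
[[ 0.5198 -0.2693  0.022 ]
 [ 0.5797 -0.2355  0.022 ]
 [ 0.6255 -0.3141  0.022 ]
 [ 0.5639 -0.349   0.022 ]]
```

```bash
python3 -c "
from h import *
go(.5717,-.292,.020,29.85)"
```

```text
t 9.75 pos [ 0.574  -0.2917  0.1495] yhead 29.49 w 0.998 F [0.5 0.2 0.2]
xyz [0.0008, -0.0021, 0.1295] dr [-0.0001, -0.0006, -0.0062]
```

```bash
python3 -m crank '[{"xyz":[0.001,-0.002,0.04],"dr":[0,0,-0.006],"jaw":60},{"xyz":[0.001,-0.002,0.08],"dr":[0,0,-0.006],"jaw":60},{"xyz":[0.001,-0.002,0.105],"dr":[0,0,-0.006],"jaw":60},{"xyz":[0.001,-0.002,0.12],"dr":[0,0,-0.006],"jaw":60},{"xyz":[0.001,-0.002,0.126],"dr":[0,0,-0.006],"jaw":60},{"xyz":[0.001,-0.002,0.1295],"dr":[0,0,-0.006],"jaw":60},{"xyz":[0.001,-0.002,0.1295],"dr":[0,0,-0.006],"jaw":60}]';python3 -c "
from h import *
go(.5717,-.292,.020,29.85)
p,d=robot.read_camera('wrist')
c=p[160:350,200:360]
cv2.imwrite('pics/w6.png',cv2.resize(c[:,:,::-1],None,fx=3,fy=3,interpolation=cv2.INTER_CUBIC))"
```

```text
clock: 10.45
ee_pos: [0.5727, -0.2937, 0.0214]
tool_rot: [0.502, 0.865, -0.0, 0.001]
ft_force: [-0.3, 0.5, -0.1]
gripper_width: 0.766
t 10.45 pos [ 0.5727 -0.2937  0.0214] yhead 29.76 w 0.766 F [-0.3  0.5 -0.1]
xyz [0.002, -0.0, 0.0014] dr [0.0009, 0.0018, -0.0016]
```

View pics/w6.png

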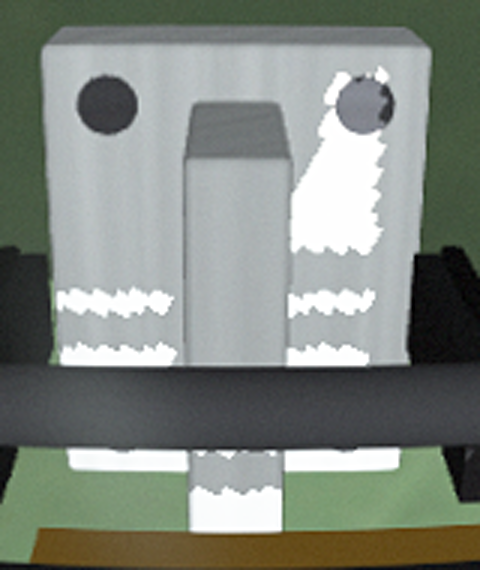

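The rib is centred between the fingers. Closing.

```bash
python3 -m crank '[{"xyz":[0,0,0],"dr":[0,0,0],"jaw":180},{"xyz":[0,0,0],"dr":[0,0,0],"jaw":220},{"xyz":[0,0,0],"dr":[0,0,0],"jaw":255},{"xyz":[0,0,0],"dr":[0,0,0],"jaw":255},{"xyz":[0,0,0],"dr":[0,0,0],"jaw":255},{"xyz":[0,0,0],"dr":[0,0,0],"jaw":255},{"xyz":[0,0,0],"dr":[0,0,0],"jaw":255},{"xyz":[0,0,0],"dr":[0,0,0],"jaw":255},{"xyz":[0,0,0],"dr":[0,0,0],"jaw":255},{"xyz":[0,0,0],"dr":[0,0,0],"jaw":255},{"xyz":[0,0,0],"dr":[0,0,0],"jaw":255}]';python3 -c "
from h import *
go(.5717,-.292,.12,29.85)
"
```

```text
clock: 11.6
ee_pos: [0.5718, -0.2933, 0.0202]
tool_rot: [0.502, 0.865, 0.0, 0.0]
ft_force: [2.0, 1.0, -0.7]
gripper_width: 0.179
t 11.6 pos [ 0.5718 -0.2933  0.0202] yhead 29.74 w 0.179 F [ 2.   1.  -0.7]
xyz [0.0012, 0.0005, -0.0998] dr [0.0002, 0.0, -0.002]
```

Gripped at 15.6 mm. Lifting clear of everything.

```bash
python3 -m crank '[{"xyz":[0,0,-0.02],"dr":[0,0,0],"jaw":255},{"xyz":[0,0,-0.05],"dr":[0,0,0],"jaw":255},{"xyz":[0,0,-0.09],"dr":[0,0,0],"jaw":255},{"xyz":[0,0,-0.12],"dr":[0,0,0],"jaw":255},{"xyz":[0,0,-0.125],"dr":[0,0,0],"jaw":255},{"xyz":[0,0,-0.125],"dr":[0,0,0],"jaw":255}]';python3 -c "
from h import *
go(.561,.155,.145,1.15)
"
```

```text
clock: 12.2
ee_pos: [0.5719, -0.2936, 0.1454]
tool_rot: [0.502, 0.865, -0.0, 0.001]
ft_force: [1.1, -0.3, -3.9]
gripper_width: 0.181
t 12.2 pos [ 0.5719 -0.2936  0.1454] yhead 29.73 w 0.181 F [ 1.1 -0.3 -3.9]
xyz [0.3949, 0.213, 0.0] dr [0.0006, 0.001, 0.4989]
```

```bash
python3 -m crank '[{"xyz":[0.02,0.011,0],"dr":[0,0,0.03],"jaw":255},{"xyz":[0.055,0.03,0],"dr":[0,0,0.07],"jaw":255},{"xyz":[0.095,0.051,0],"dr":[0,0,0.12],"jaw":255},{"xyz":[0.135,0.073,0],"dr":[0,0,0.17],"jaw":255},{"xyz":[0.175,0.094,0],"dr":[0,0,0.22],"jaw":255},{"xyz":[0.215,0.116,0],"dr":[0,0,0.27],"jaw":255},{"xyz":[0.255,0.138,0],"dr":[0,0,0.32],"jaw":255},{"xyz":[0.295,0.159,0],"dr":[0,0,0.37],"jaw":255},{"xyz":[0.335,0.181,0],"dr":[0,0,0.42],"jaw":255},{"xyz":[0.365,0.197,0],"dr":[0,0,0.46],"jaw":255},{"xyz":[0.387,0.209,0],"dr":[0,0,0.49],"jaw":255},{"xyz":[0.395,0.213,0],"dr":[0,0,0.499],"jaw":255}]'; python3 -m crank '[{"xyz":[0,0,0],"dr":[0,0,0],"jaw":255},{"xyz":[0,0,0],"dr":[0,0,0],"jaw":255}]';python3 -c "
from h import *
go(.561,.155,.145,1.15)
s=robot.read_state()
p,d=robot.read_camera('wrist');np.savez('pics/w7.npz',p=p,d=d,pos=s['ee_pos'],rot=s['tool_rot'])
cv2.imwrite('pics/w7.png',p[:,:,::-1])
p,d=robot.read_camera('top');np.savez('pics/t7.npz',p=p,d=d)
cv2.imwrite('pics/t7.png',cv2.resize(p[140:260,190:340][:,:,::-1],None,fx=5,fy=5,interpolation=cv2.INTER_CUBIC))
"
```

```text
clock: 13.4
ee_pos: [0.5582, 0.1576, 0.1416]
tool_rot: [0.699, 0.715, -0.002, -0.002]
ft_force: [-0.9, 0.1, -4.1]
gripper_width: 0.18
clock: 13.6
ee_pos: [0.5599, 0.1543, 0.1435]
tool_rot: [0.7, 0.714, -0.001, -0.001]
ft_force: [-0.6, -0.9, -4.4]
gripper_width: 0.186
t 13.6 pos [0.5599 0.1543 0.1435] yhead 1.17 w 0.186 F [-0.6 -0.9 -4.4]
xyz [0.0007, 0.0011, -0.0015] dr [-0.0027, 0.0011, 0.0004]
```

View pics/w7.png

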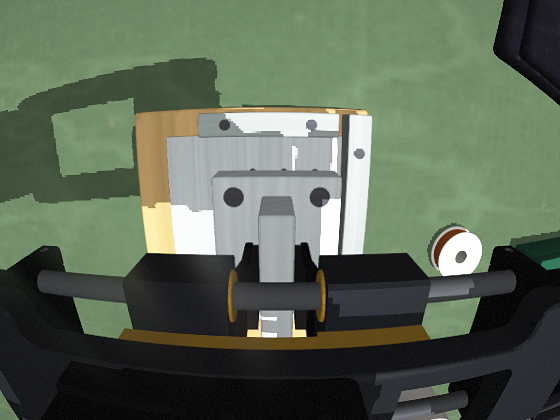

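View pics/t7.png

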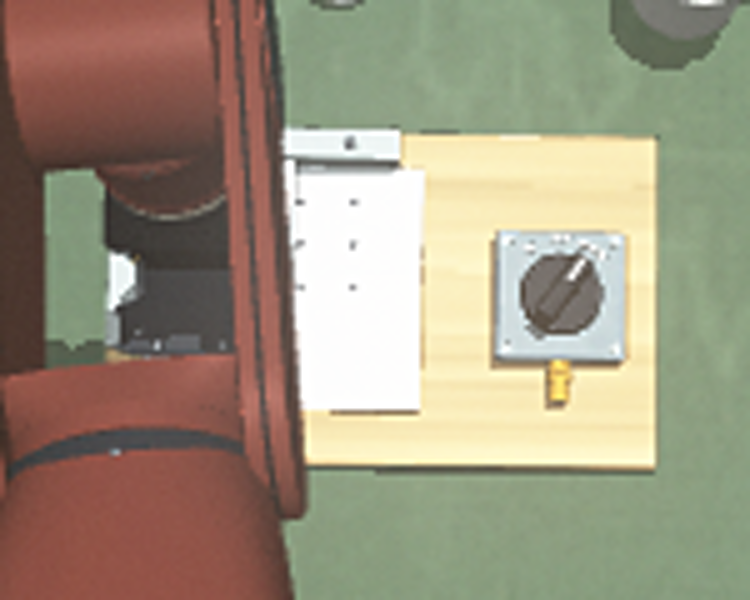

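The top view shows the selector pointing up and right at the three dots. The wrist view shows the bracket held level at (275,220), the side fence along row ~125 and the far fence at column ~355. I'll measure the fences relative to the held bracket from depth.

```bash
python3 -c "
from h import *
z=np.load('pics/w7.npz');d=z['d'];p=z['p'];s=dict(ee_pos=z['pos'],tool_rot=z['rot']);i,f=cam('wrist');H=i['hand_eye']
v,u=np.mgrid[100:262,130:380]; a=np.stack([u-i['cx'],v-i['cy']],-1).reshape(-1,2);r=np.hypot(*a.T)+1e-9;th=r/f
dd=d[100:262,130:380].ravel()
D=np.c_[np.sin(th)/r*a[:,0],np.sin(th)/r*a[:,1],np.cos(th)];D=D/D[:,2:]*dd[:,None]
W=R.from_quat(s['tool_rot']).apply(D@H[:3,:3].T+H[:3,3])+s['ee_pos']; uu=u.ravel();vv=v.ravel()
def rep(n,m):
    q=W[m&(dd>0)]; rr=cv2.minAreaRect((q[:,:2]*1000).astype(np.float32)); print(n,len(q),q[:,2].mean().round(4),np.round(rr[0],1),np.round(rr[1],1),round(rr[2],2),np.percentile(q,[1,99],axis=0).round(4).tolist())
hi=(W[:,2]>.044)&(W[:,2]<.056)
rep('side fence top',hi&(uu<335)&(vv<150)); rep('far fence top',hi&(uu>342))
rep('bed',(W[:,2]>.019)&(W[:,2]<.029)&(uu>160)&(uu<340))
rep('br base',(W[:,2]>.135)&(W[:,2]<.152)&(uu>205)&(uu<345)&(vv<250)); rep('rib top',(W[:,2]>.17)&(W[:,2]<.19)&(uu<300)&(uu>255)&(vv<245))
"
```

```text
side fence top 3354 0.0508 [548.6 224.7] [111.6  20.4] 1.2 [[0.4946, 0.2144, 0.0491], [0.6033, 0.2343, 0.0526]]
far fence top 3236 0.0507 [626.5 174.6] [ 20.8 122.2] 0.98 [[0.6161, 0.1151, 0.0454], [0.6362, 0.2345, 0.0526]]
bed 10372 0.0243 [527.8 167.3] [175.8 142.2] 0.76 [[0.4478, 0.1003, 0.0191], [0.6127, 0.2361, 0.0265]]
br base 7648 0.1459 [558.8 179.2] [70.1 42.4] 1.42 [[0.5246, 0.1591, 0.1374], [0.5928, 0.2001, 0.1479]]
rib top 1354 0.1808 [558.8 183.4] [16.2 14.5] 3.35 [[0.5508, 0.1767, 0.1707], [0.5665, 0.1903, 0.1835]]
```

Fence faces measured: far at x ≈ 0.616, side at y ≈ 0.2148. Both agree with the jig pose to within 1 mm. The bracket is about 21 mm and 15 mm short of them. Lowering to just above the bed.

```bash
python3 -m crank '[{"xyz":[0.001,0.001,0.02],"dr":[0,0,0],"jaw":255},{"xyz":[0.001,0.001,0.05],"dr":[0,0,0],"jaw":255},{"xyz":[0.001,0.001,0.075],"dr":[0,0,0],"jaw":255},{"xyz":[0.001,0.001,0.088],"dr":[0,0,0],"jaw":255},{"xyz":[0.001,0.001,0.094],"dr":[0,0,0],"jaw":255},{"xyz":[0.001,0.001,0.095],"dr":[0,0,0],"jaw":255},{"xyz":[0.001,0.001,0.095],"dr":[0,0,0],"jaw":255}]';python3 -c "
from h import *
for k in range(4): robot.read_camera('side'); go(.581,.1705,.0442,1.15)
"
```

```text
clock: 14.4
ee_pos: [0.5628, 0.1562, 0.0513]
tool_rot: [0.7, 0.714, 0.001, 0.001]
ft_force: [-0.3, 0.3, -2.7]
gripper_width: 0.179
t 14.45 pos [0.563  0.1563 0.0517] yhead 1.14 w 0.184 F [-0.3  0.8 -3.7]
xyz [0.0138, 0.0183, 0.0075] dr [0.0025, -0.0002, -0.0002]
t 14.5 pos [0.563  0.1564 0.0517] yhead 1.15 w 0.181 F [-0.4 -0.3 -3.9]
xyz [0.0137, 0.0183, 0.0076] dr [0.0026, -0.0002, -0.0001]
t 14.55 pos [0.5629 0.1564 0.0516] yhead 1.15 w 0.186 F [-0.2 -0.6 -3.4]
xyz [0.0137, 0.0184, 0.0075] dr [0.0024, -0.0002, -0.0]
t 14.6 pos [0.5627 0.1565 0.0514] yhead 1.15 w 0.181 F [-0.4 -0.6 -3.6]
xyz [0.0136, 0.0186, 0.0073] dr [0.0021, -0.0002, 0.0001]
```

```bash
python3 -m crank '[{"xyz":[0,0,0.002],"dr":[0,0,0],"jaw":255},{"xyz":[0,0,0.004],"dr":[0,0,0],"jaw":255},{"xyz":[0,0,0.005],"dr":[0,0,0],"jaw":255},{"xyz":[0,0,0.006],"dr":[0,0,0],"jaw":255},{"xyz":[0,0,0.006],"dr":[0,0,0],"jaw":255},{"xyz":[0,0,0.006],"dr":[0,0,0],"jaw":255}]';python3 -c "
from h import *
go(.581,.1705,.0442,1.15);print(robot.read_state()['moment'].round(2))
"
```

```text
clock: 15.2
ee_pos: [0.5618, 0.1563, 0.0441]
tool_rot: [0.7, 0.714, 0.0, 0.0]
ft_force: [-0.0, 0.4, -3.9]
gripper_width: 0.182
t 15.2 pos [0.5618 0.1563 0.0441] yhead 1.15 w 0.182 F [-0.   0.4 -3.9]
xyz [0.0138, 0.0195, -0.0001] dr [0.0, -0.0, -0.0]
[-0.13  0.01 -0.01]
```

Still hanging free (Fz −3.9), and level. I'll lower 0.5 mm at a time until the bed takes the weight.

```bash
python3 -m crank '[{"xyz":[0,0,0.0005],"dr":[0,0,0],"jaw":255},{"xyz":[0,0,0.0005],"dr":[0,0,0],"jaw":255}]';python3 -m crank '[{"xyz":[0,0,0.0005],"dr":[0,0,0],"jaw":255},{"xyz":[0,0,0.0005],"dr":[0,0,0],"jaw":255}]';python3 -c "
from h import *
go(.581,.1705,.0442,1.15)
"
```

```text
clock: 15.4
ee_pos: [0.5621, 0.1564, 0.0441]
tool_rot: [0.7, 0.714, 0.0, 0.0]
ft_force: [-2.0, 0.3, 0.4]
gripper_width: 0.182
clock: 15.6
ee_pos: [0.5624, 0.1564, 0.0441]
tool_rot: [0.7, 0.714, 0.0, 0.0]
ft_force: [-1.7, -0.7, 4.4]
gripper_width: 0.181
t 15.6 pos [0.5624 0.1564 0.0441] yhead 1.15 w 0.181 F [-1.7 -0.7  4.4]
xyz [0.0137, 0.0189, -0.0] dr [0.0012, -0.0002, -0.0001]
```

```bash
python3 -m crank '[{"xyz":[0,0,0.0005],"dr":[0,0,0],"jaw":255},{"xyz":[0,0,0.0005],"dr":[0,0,0],"jaw":255}]';python3 -c "
from h import *
go(.581,.1705,.0442,1.15)
"
```

```text
clock: 15.8
ee_pos: [0.5626, 0.1564, 0.0441]
tool_rot: [0.7, 0.714, 0.001, 0.001]
ft_force: [-2.6, -1.2, 9.0]
gripper_width: 0.183
t 15.8 pos [0.5626 0.1564 0.0441] yhead 1.15 w 0.183 F [-2.6 -1.2  9. ]
xyz [0.0137, 0.0186, -0.0001] dr [0.0017, -0.0002, -0.0]
```

The bed is in contact. I'll relieve it to a light load and slide towards the corner, stopping short.

```bash
python3 -m crank '[{"xyz":[0,0,-0.0011],"dr":[0,0,0],"jaw":255},{"xyz":[0.002,0.004,-0.0011],"dr":[0,0,0],"jaw":255},{"xyz":[0.005,0.008,-0.0011],"dr":[0,0,0],"jaw":255},{"xyz":[0.008,0.012,-0.0011],"dr":[0,0,0],"jaw":255},{"xyz":[0.009,0.015,-0.0011],"dr":[0,0,0],"jaw":255},{"xyz":[0.009,0.016,-0.0011],"dr":[0,0,0],"jaw":255},{"xyz":[0.009,0.016,-0.0011],"dr":[0,0,0],"jaw":255}]';python3 -c "
from h import *
go(.582,.1693,.0442,1.15);print(robot.read_state()['moment'].round(2))
"
```

```text
clock: 16.5
ee_pos: [0.5783, 0.1662, 0.0441]
tool_rot: [0.7, 0.714, 0.001, 0.0]
ft_force: [-0.6, 0.6, 4.4]
gripper_width: 0.186
t 16.5 pos [0.5783 0.1662 0.0441] yhead 1.16 w 0.186 F [-0.6  0.6  4.4]
xyz [0.003, 0.0038, -0.0001] dr [0.0009, -0.0006, 0.0001]
[-0.01  0.29  0.04]
```

```bash
python3 -m crank '[{"xyz":[0,0.001,-0.0005],"dr":[0,0,0],"jaw":255},{"xyz":[0,0.002,-0.0005],"dr":[0,0,0],"jaw":255},{"xyz":[0,0.003,-0.0005],"dr":[0,0,0],"jaw":255},{"xyz":[0,0.003,-0.0005],"dr":[0,0,0],"jaw":255}]';python3 -c "
from h import *
go(.582,.1693,.0442,1.15);print(robot.read_state()['moment'].round(2))
"
```

```text
clock: 16.9
ee_pos: [0.5807, 0.1658, 0.0441]
tool_rot: [0.7, 0.714, 0.0, -0.0]
ft_force: [-0.6, 0.5, 1.8]
gripper_width: 0.184
t 16.9 pos [0.5807 0.1658 0.0441] yhead 1.14 w 0.184 F [-0.6  0.5  1.8]
xyz [0.0035, 0.0013, -0.0001] dr [0.0001, -0.0002, -0.0001]
[0.06 0.12 0.01]
```

```bash
python3 -m crank '[{"xyz":[0.001,0.0005,0],"dr":[0,0,0],"jaw":255},{"xyz":[0.002,0.001,0],"dr":[0,0,0],"jaw":255},{"xyz":[0.002,0.001,0],"dr":[0,0,0],"jaw":255}]';python3 -c "
from h import *
go(.582,.1693,.0442,1.15);print(robot.read_state()['moment'].round(2))
"
```

```text
clock: 17.2
ee_pos: [0.5816, 0.1677, 0.0441]
tool_rot: [0.7, 0.714, 0.0, 0.0]
ft_force: [0.5, -0.0, 1.4]
gripper_width: 0.183
t 17.2 pos [0.5816 0.1677 0.0441] yhead 1.14 w 0.183 F [ 0.5 -0.   1.4]
xyz [0.0016, 0.0004, -0.0001] dr [0.0002, 0.0001, -0.0001]
[-0.25 -0.   -0.  ]
```

No fence contact yet. Continuing with small steps.

```bash
python3 -m crank '[{"xyz":[0.0005,0.0005,0],"dr":[0,0,0],"jaw":255},{"xyz":[0.001,0.001,0],"dr":[0,0,0],"jaw":255},{"xyz":[0.001,0.001,0],"dr":[0,0,0],"jaw":255}]';python3 -c "
from h import *
go(.582,.1693,.0442,1.15);print(robot.read_state()['moment'].round(2))
"
```

```text
clock: 17.5
ee_pos: [0.5825, 0.1688, 0.0441]
tool_rot: [0.7, 0.714, -0.0, -0.0]
ft_force: [-0.8, -1.7, 0.5]
gripper_width: 0.178
t 17.5 pos [0.5825 0.1688 0.0441] yhead 1.15 w 0.178 F [-0.8 -1.7  0.5]
xyz [0.0005, -0.0004, -0.0001] dr [-0.0002, -0.0, -0.0001]
[-0.21  0.06 -0.01]
```

```bash
python3 -m crank '[{"xyz":[0.0005,0.0005,0],"dr":[0,0,0],"jaw":255},{"xyz":[0.0005,0.0005,0],"dr":[0,0,0],"jaw":255}]';python3 -c "
from h import *
go(.582,.1693,.0442,1.15);print(robot.read_state()['moment'].round(2))
"
```

```text
clock: 17.7
ee_pos: [0.5826, 0.1692, 0.0442]
tool_rot: [0.7, 0.714, -0.0, -0.0]
ft_force: [-2.3, -1.3, 2.9]
gripper_width: 0.181
t 17.7 pos [0.5826 0.1692 0.0442] yhead 1.14 w 0.181 F [-2.3 -1.3  2.9]
xyz [0.0001, -0.0006, -0.0] dr [-0.001, 0.0002, -0.0002]
[-0.35  0.42 -0.18]
```

```bash
python3 -m crank '[{"xyz":[0.0005,0.0005,0],"dr":[0,0,0],"jaw":255},{"xyz":[0.0005,0.0005,0],"dr":[0,0,0],"jaw":255}]';python3 -c "
from h import *
go(.582,.1693,.0442,1.15);print(robot.read_state()['moment'].round(2))
"
```

```text
clock: 17.9
ee_pos: [0.5826, 0.1694, 0.0441]
tool_rot: [0.7, 0.714, -0.001, -0.001]
ft_force: [-4.2, -2.4, 5.0]
gripper_width: 0.181
t 17.9 pos [0.5826 0.1694 0.0441] yhead 1.14 w 0.181 F [-4.2 -2.4  5. ]
xyz [-0.0001, -0.0006, -0.0001] dr [-0.0022, 0.0007, -0.0001]
[-0.53  0.78 -0.17]
```

```bash
python3 -m crank '[{"xyz":[0.0005,0,0],"dr":[0,0,0],"jaw":255},{"xyz":[0.0005,0,0],"dr":[0,0,0],"jaw":255}]';python3 -c "
from h import *
go(.582,.1693,.0442,1.15);print(robot.read_state()['moment'].round(2))
"
```

```text
clock: 18.1
ee_pos: [0.5826, 0.1695, 0.0441]
tool_rot: [0.7, 0.714, -0.001, -0.0]
ft_force: [-4.4, -3.5, 3.9]
gripper_width: 0.184
t 18.1 pos [0.5826 0.1695 0.0441] yhead 1.14 w 0.184 F [-4.4 -3.5  3.9]
xyz [-0.0002, -0.0006, -0.0] dr [-0.0022, 0.0013, -0.0001]
[-0.73  0.8  -0.21]
```

```bash
python3 -m crank '[{"xyz":[0.0005,0,0],"dr":[0,0,0],"jaw":255},{"xyz":[0.0005,0,0],"dr":[0,0,0],"jaw":255}]';python3 -c "
from h import *
go(.582,.1693,.0442,1.15);print(robot.read_state()['moment'].round(2))
"
```

```text
clock: 18.3
ee_pos: [0.5826, 0.1695, 0.0441]
tool_rot: [0.7, 0.714, -0.002, -0.0]
ft_force: [-4.9, -6.0, 5.2]
gripper_width: 0.183
t 18.3 pos [0.5826 0.1695 0.0441] yhead 1.14 w 0.183 F [-4.9 -6.   5.2]
xyz [-0.0002, -0.0006, -0.0001] dr [-0.0023, 0.002, -0.0002]
[-1.05  0.75 -0.17]
```

Both fences now stop the bracket: x holds at 0.5826, y at 0.1695, with about 5 N and 6 N. The steady Mz of about −0.18 suggests corner contact, so the bracket should turn slightly clockwise. I'll trim the yaw, level the tilt and ease the bed load.

```bash
python3 -m crank '[{"xyz":[0,0.0003,-0.0004],"dr":[-0.001,0.001,0.004],"jaw":255},{"xyz":[0,0.0003,-0.0004],"dr":[-0.001,0.001,0.004],"jaw":255},{"xyz":[0,0.0003,-0.0004],"dr":[-0.001,0.001,0.004],"jaw":255}]';python3 -c "
from h import *
go(.582,.1693,.0442,1.15);print(robot.read_state()['moment'].round(2))
"
```

```text
clock: 18.6
ee_pos: [0.5826, 0.1695, 0.0442]
tool_rot: [0.701, 0.713, -0.001, -0.0]
ft_force: [-4.9, -4.7, 3.9]
gripper_width: 0.181
t 18.6 pos [0.5826 0.1695 0.0442] yhead 0.93 w 0.181 F [-4.9 -4.7  3.9]
xyz [-0.0002, -0.0006, -0.0] dr [-0.0018, 0.0011, -0.0039]
[-1.04  0.76  0.03]
```

```bash
python3 -m crank '[{"xyz":[0,0.0003,-0.0003],"dr":[-0.001,0.001,0.004],"jaw":255},{"xyz":[0,0.0003,-0.0003],"dr":[-0.001,0.001,0.004],"jaw":255},{"xyz":[0,0.0003,-0.0003],"dr":[-0.001,0.001,0.004],"jaw":255}]';python3 -c "
from h import *
go(.582,.1693,.0442,1.15);print(robot.read_state()['moment'].round(2))
"
```

```text
clock: 18.9
ee_pos: [0.5826, 0.1696, 0.0441]
tool_rot: [0.703, 0.712, -0.001, -0.0]
ft_force: [-5.3, -5.4, 1.2]
gripper_width: 0.181
t 18.9 pos [0.5826 0.1696 0.0441] yhead 0.72 w 0.181 F [-5.3 -5.4  1.2]
xyz [-0.0003, -0.0006, -0.0001] dr [-0.0015, 0.0002, -0.0074]
[-1.04  0.8   0.15]
```

Mz crosses zero near heading 0.93°, so I go back there and add a little push on both fences.

```bash
python3 -m crank '[{"xyz":[0.0004,0.0005,0],"dr":[-0.001,0,-0.0035],"jaw":255},{"xyz":[0.0004,0.0005,0],"dr":[-0.001,0,-0.0035],"jaw":255},{"xyz":[0.0004,0.0005,0],"dr":[-0.001,0,-0.0035],"jaw":255},{"xyz":[0.0004,0.0005,0],"dr":[-0.001,0,-0.0035],"jaw":255}]';python3 -c "
from h import *
go(.582,.1693,.0442,1.15);print(robot.read_state()['moment'].round(2))
s=robot.read_state()
p,d=robot.read_camera('wrist');np.savez('pics/w8.npz',p=p,d=d,pos=s['ee_pos'],rot=s['tool_rot'])
cv2.imwrite('pics/w8.png',cv2.resize(p[60:270,130:400][:,:,::-1],None,fx=2.8,fy=2.8,interpolation=cv2.INTER_CUBIC))
p,d=robot.read_camera('top')
cv2.imwrite('pics/t8.png',p[:,:,::-1])
p,d=robot.read_camera('side')
cv2.imwrite('pics/s8.png',cv2.resize(p[150:300,200:350][:,:,::-1],None,fx=4,fy=4,interpolation=cv2.INTER_CUBIC))
"
```

```text
clock: 19.3
ee_pos: [0.5826, 0.1695, 0.0441]
tool_rot: [0.702, 0.713, -0.001, -0.0]
ft_force: [-6.4, -6.5, 3.9]
gripper_width: 0.181
t 19.3 pos [0.5826 0.1695 0.0441] yhead 0.9 w 0.181 F [-6.4 -6.5  3.9]
xyz [-0.0002, -0.0006, -0.0001] dr [-0.0016, 0.0008, -0.0043]
[-1.24  1.14  0.04]
```

View pics/w8.png

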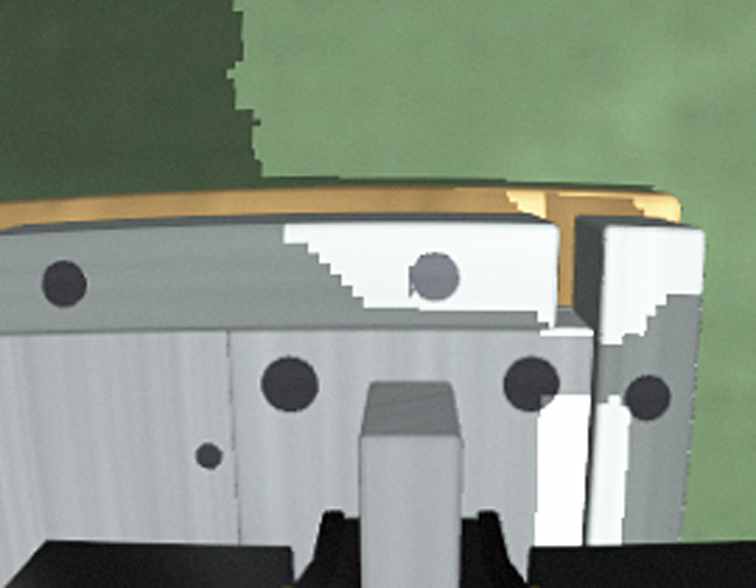

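View pics/t8.png

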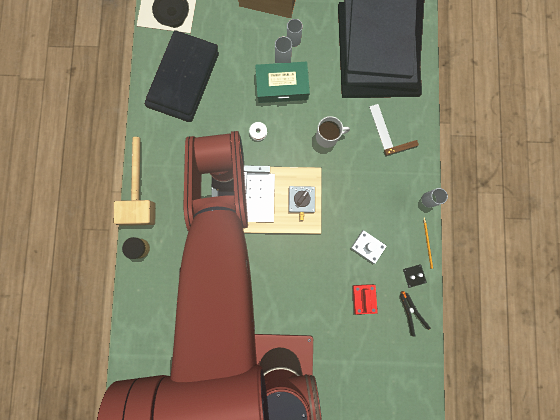

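View pics/s8.png

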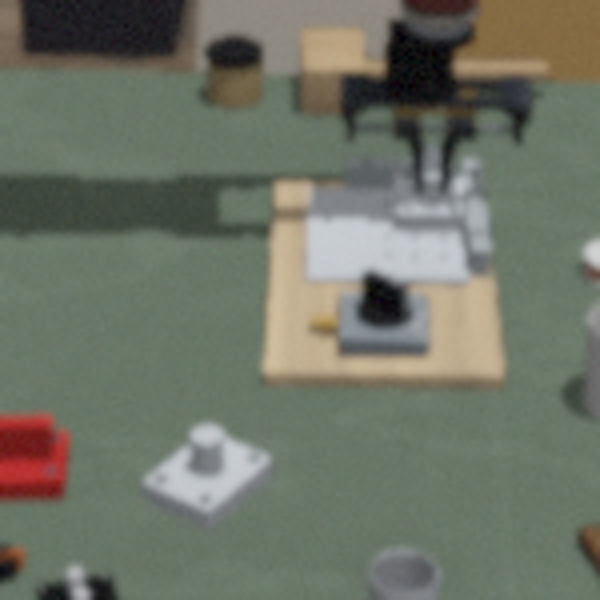

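The wrist view shows the base tucked against the side fence (crop row ~330) and the far fence (crop column ~590). The top view shows the post block, mug, coil and the rest unmoved, and the knob still at three dots. One last numeric check, with a hold to see that it is steady.

```bash
python3 -m crank '[{"xyz":[0,0,0],"dr":[0,0,0],"jaw":255},{"xyz":[0,0,0],"dr":[0,0,0],"jaw":255},{"xyz":[0,0,0],"dr":[0,0,0],"jaw":255},{"xyz":[0,0,0],"dr":[0,0,0],"jaw":255},{"xyz":[0,0,0],"dr":[0,0,0],"jaw":255}]'; python3 -c "
from h import *
print(robot.read_state()['moment'].round(2))
z=np.load('pics/w8.npz');d=z['d'];s=dict(ee_pos=z['pos'],tool_rot=z['rot']);i,f=cam('wrist');H=i['hand_eye']
v,u=np.mgrid[100:255,130:400]; a=np.stack([u-i['cx'],v-i['cy']],-1).reshape(-1,2);r=np.hypot(*a.T)+1e-9;th=r/f
dd=d[100:255,130:400].ravel()
D=np.c_[np.sin(th)/r*a[:,0],np.sin(th)/r*a[:,1],np.cos(th)];D=D/D[:,2:]*dd[:,None]
W=R.from_quat(s['tool_rot']).apply(D@H[:3,:3].T+H[:3,3])+s['ee_pos']; uu=u.ravel();vv=v.ravel()
def rep(n,m):
    q=W[m&(dd>0)]; rr=cv2.minAreaRect((q[:,:2]*1000).astype(np.float32)); print(n,len(q),q[:,2].mean().round(4),np.percentile(q[:,:2],[1,99],axis=0).round(4).tolist())
rep('side',(W[:,2]>.0485)&(W[:,2]<.054)&(uu<325)&(vv<178)); rep('far',(W[:,2]>.0485)&(W[:,2]<.054)&(uu>343))
rep('base',(W[:,2]>.043)&(W[:,2]<.0484)&(uu>214)&(uu<338)&(vv>180))
"
```

```text
clock: 19.95
ee_pos: [0.5826, 0.1695, 0.0441]
tool_rot: [0.701, 0.713, -0.001, -0.0]
ft_force: [-6.7, -7.3, 3.4]
gripper_width: 0.179
[-1.21  1.12  0.08]
side 7322 0.0508 [[0.503, 0.2151], [0.6045, 0.2347]]
far 3827 0.0509 [[0.6162, 0.1739], [0.6356, 0.2353]]
base 6584 0.0469 [[0.5483, 0.171], [0.6148, 0.2125]]
```

```bash
python3 -c "
from rig import robot
print(robot.close_job())"
```

```text
the job is handed in; nothing more can be done
None
```

I turned the selector clockwise from two dots to three dots. I then took the ribbed bracket, laid it flat on the bed and slid it home into the corner. I handed the job in at about 20 s, still gripping and pressing on both fences; no verdict was reported.

**Last checks:**
- **Selector:** after I let go of it, the knob read about 0.6 rad, and the final top view shows it still at three dots.
- **Push:** steady at about 7 N on each fence, with a light load on the bed and about 0.1 Nm of twist. The bracket stopped moving at x 0.5826 and y 0.1695, within about 1.5 mm of the calculated seat.
- **Flatness and fit:** by depth, the base top matches a flat bracket to within about 1 mm, and its edge meets the far fence to about 1–2 mm. The contact line at the side fence was partly hidden, so there I relied on the force and on the bracket stopping.
- **Grip:** opening about 15.6 mm, which fits the 16 mm rib.
- **Other things on the table:** they look unmoved in the top and side views.

**What disagreed:** the real fingertips sit about 31 mm higher than the stated tool frame says. Because of this, my first knob grip closed in the air just above the knob without visible effect. I measured the offset in the wrist depth picture and corrected for it.

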